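# Fetch the gauge bar from behind the bottles

## Robot

A 6-joint arm with a two-finger parallel gripper is mounted at the origin on a cart in front of the work surface, level with it; the furniture and walls round the work are solid. World frame = base frame: x ahead of the robot, y to its left, z up, the work surface at z = 0. Lengths are in m, angles in rad, forces in N, time in s.
With the tool pointing down it reaches from about 0.3 to 0.75 m from the base axis. Payload 8.5 kg.
Tool frame: the origin (TCP) lies between the finger pads; the fingertips stand 11 mm ahead of it and the grasp point (between the pads) lies 8 mm behind it (tip_extent is the distance from the TCP to the fingertips, in m); z points along the fingers, y is the line along which they close (so a half turn about z gives the same grasp; the last joint's range is limited). The gripper opens to 88 mm and grips with 3 to 60 N. Pads are 18 mm wide; open, the fingers measure 123 mm over their backs; the gripper's body (75 mm by 187 mm) begins 45 mm behind the grasp point.
Start: joints at [-1.544, 0.381, 1.297, -0, 1.464, -0.215], TCP at [0.132, -0.534, 0.25] pointing down, gripper open.
Joint ranges: [-3.11, 3.11], [-0.89, 2.33], [0.22, 2.48], [-1.42, 4.56], [0.17, 2.85], [-2.88, 2.88]. Speed limits (rad/s): [2.39, 2.39, 3.14, 3.14, 3.14, 3.14].

## Interface

Orientations are given as a unit quaternion [x, y, z, w].
In Python, from bench import * gives the robot as it stands.
- The arm moves only by the tool arm_command, never from a script. Its argument "moves" is a list of rows, each a list of 7 numbers: the shift along the tool's x, y, z as a fraction of full scale, then the turn, a rotation vector about the tool's x, y, z as a fraction of full scale, then the opening, from 0 (shut) to 1 (fully open). In form: [[tx, ty, tz, wx, wy, wz, jaw], ...]. A call has 1 to 10 rows; each row shifts and turns the commanded pose from where the row before left it, along the tool's axes as they then stand; what a row does not reach is not made up. Full scale, the value 1, is 50 mm for a shift and 360 degrees for a turn. A row lasts 1/10 s, in which the tool goes at most 50 mm and 8.59 degrees, less where a joint would pass 70% of its speed; a pose out of reach is approached as far as the arm can. A call with a number of a shift or a turn outside -1 to 1 is refused whole. A call with a gripper value outside its range is refused whole. The fingers move at their own pace and stop on an object; "grip_force" is the grip in N (left out, the last holds). Time passes only in rows, so rows that do not move let the fingers close. It gives the time, the measured TCP pose, the force, the opening and the grip force at its end, in the units of the state.
- get_state(): the state, without advancing time (a new reading comes with each control period).
- camera(name): name is "side" or "top" or "wrist"; returns the picture (480x640x3 uint8, red, green, blue); there is no depth.
- get_calibration(name): a dict with "mtx" (3x3 intrinsics, pixels), "R" (3x3) and "t" (3): a world point X has camera coordinates R X + t; the wrist camera has in their place "mount" (4x4, takes a point from camera to tool coordinates, whose origin is the TCP and whose axes are the flange's). Camera axes: x right, y down, z forward; pixel columns grow to the right and rows downward; lengths in m; the calibration is good to about 2 mm. A picture is of the moment at which its call begins: read the wrist's pose just before it. get_calibration takes no time and is no camera call.
- job_done(): hands the job in; it is judged then, once.
The state is a dict: "clock": time; "q": joint angles; "qvel": joint speeds; "joint_torque": joint torques, N m; "position": TCP position; "ee_rot": TCP orientation; "ft_force": force on the tool from outside, world axes, zero at the start; "moment": the same for the moment, N m; "opening": finger opening in m; "gripper_force": force on a finger pad.
Only numpy, scipy, OpenCV 4.12 (cv2) and the standard library are available. Lean on these libraries where they do the work, as an engineer would, in place of code of your own. Each camera call takes 0.05 s, during which the arm holds its last target. There are 200 camera calls.

## Task

The gauge bar is stored on the grey board behind two bottles and a chrome post that stand too close to get at it. First stand all three upright in the low side tray, then lay the bar flat over the middle of the mask holder's opening, with its length parallel to the two long pale scales on the holder, and only then put the bottles and the post back upright on the board, each centred on the very seat where it stood at the start. Do not knock anything over and leave the eyepiece and the wipes pack alone.

Things in the scene. Friction and masses are not known exactly. Their poses are not given: they have to be found in the camera images.
- board: Storage board, flat fixed grey plate 130 (x) x 190 (y) x 8 mm; origin at its underside's centre, -x side towards the robot. Three marked round seats, 48 mm, flush on top in a row at board x -30, y -54, 0, +54 mm: the two bottles and the post stand on them (which where varies). The bar lies at about x +13, y 0, along board y, 7 to 12 mm behind them: no room for a finger.
- tray: Side tray, an open low fixed steel tray, 100 (x) x 240 (y) x 12 mm outside, walls 4 mm thick, inner floor 4 mm above the table. Origin at the centre of its underside, z up, long side along its y. Empty at the start; room for three things in a row 70 mm apart.
- mask_holder: Mask holder, a fixed dark flat plate 150 x 150 x 11 mm with a round opening (about 36 mm) in the middle and two long pale scales along its own x, one at each y side. Origin at the centre of its underside; the bar lies on its top, 10 mm above that. It is at the robot's right, past the tall exposure stage in the middle (0.24 m high, x beyond 0.45, y -0.26 to 0.10 with its knobs).
- amber_bottle: Amber dropper bottle with black cap, 42 mm diameter, 85 mm high; solid to be gripped up to 65 mm above its foot. Origin at the centre of its foot, z up. About 0.16 kg.
- white_bottle: White dropper bottle with coloured cap, 36 mm diameter, 75 mm high; solid to be gripped up to 58 mm above its foot. Origin at the centre of its foot, z up. About 0.16 kg.
- post: Polished chrome post, 33 mm diameter, 110 mm high, the tallest thing here: next to it on the board, a gripper that reaches low round a bottle may touch it with its body, so it is best taken away first and put back last. Origin at the centre of its foot, z up. About 0.4 kg.
- bar: Gauge bar, a plain steel block 30 (x) x 90 (y) x 18 (z) mm lying flat. Origin at the centre of its underside, long axis y. To be gripped across its 30 mm width.
- eyepiece: Bystander: black spare eyepiece, 34 mm diameter, 40 mm high, standing on the table. Origin at the centre of its foot. Leave it alone.
- wipes: Bystander: pale grey wipes pack, 88 (x) x 60 (y) x 24 mm, lying on the table. Origin at the centre of its underside. Leave it alone.
Mind the look-alikes: they are no part of the job. What is shaped like the white_bottle but pink is not meant.

How it is judged:
By the outcome, as a careful person would: the job done as asked, in the order asked, and still so for the second after the job is handed in, with the robot touching nothing.
It also fails if it takes over 144 s, if anything falls off the work surface, if the arm or the gripper's body presses on something with over 40 N, if the wrist force passes 120 N, or if a joint passes its speed limit or range.

## Working session

There is one attempt and no reset: what is moved stays moved. The work goes in short steps, Python scripts to look and compute and a tool call to move; the robot and the scene stay as the last step left them, time stands still between calls to the robot, and variables do not carry over. Pictures are saved under pics/ and viewed, at most 14 in all, crops included, and the job is handed in when it is done.

Besides the shell and the picture viewer there is one more tool, called after ">>>" as name([rows], argument=value, ...), one row to a line, values as JSON. arm_command: Moves the arm, as the interface text tells. Shift numbers are shares of 50 mm and turn numbers shares of 360 degrees, none past 1 either way. Its arguments: {"type":"object","properties":{"moves":{"type":"array","items":{"type":"array","items":{"type":"number","minimum":-1,"maximum":1}}},"grip_force":{"type":"number"}},"required":["moves"]}

```bash
mkdir -p pics; ls
python3 - <<'E'
from bench import *
import cv2
s=get_state();print(s)
for n in("side","top"):
    c=get_calibration(n);print(n,c)
    cv2.imwrite(f"pics/{n}0.png",camera(n)[:,:,::-1])
print(get_calibration("wrist"))
E
```

```text
pics
{'clock': 0.0, 'q': array([-1.54430189e+00,  3.81188344e-01,  1.29826301e+00, -3.14616504e-06,
        1.46364984e+00, -2.15317539e-01]), 'qvel': array([-7.28323386e-04,  1.60439238e-03,  2.29979974e-03,  7.77707052e-05,
        1.60334471e-03, -1.47636939e-04]), 'joint_torque': array([-1.93334250e-03, -4.37930739e+01, -2.24562711e+01,  7.11934199e-02,
        3.52485082e-02, -1.48257313e-04]), 'position': array([ 0.13168427, -0.53371396,  0.24914113]), 'ee_rot': array([ 9.92699468e-01,  1.20611766e-01,  6.95490697e-05, -7.51058150e-04]), 'ft_force': array([ 0.13849295, -0.35926727,  0.43524958]), 'moment': array([-0.02404605,  0.0191018 , -0.00183892]), 'gripper_force': 0.0, 'opening': 0.08788783176996606}
side {'mtx': array([[587.91442782,   0.        , 331.38272484],
       [  0.        , 587.91442782, 241.90312614],
       [  0.        ,   0.        ,   1.        ]]), 'R': array([[-0.56453943, -0.82519762, -0.01855057],
       [-0.34995494,  0.25964697, -0.90006388],
       [ 0.74754717, -0.50162969, -0.43536294]]), 't': array([0.17253788, 0.27556074, 1.10427648])}
top {'mtx
[... 175 characters left out ...]
2326729, -0.99969358, -0.00844921],
       [-0.98871459,  0.02426123, -0.14783389],
       [ 0.14799358,  0.00491416, -0.98897611]]), 't': array([-0.13046856,  0.53866621,  1.17339473])}
{'mtx': array([[415.6336946 ,   0.        , 317.98550231],
       [  0.        , 415.6336946 , 235.29002642],
       [  0.        ,   0.        ,   1.        ]]), 'mount': array([[-3.19508705e-04, -9.55395370e-01, -2.95329622e-01,
         7.58274586e-02],
       [ 9.99999690e-01, -9.28364888e-05, -7.81543867e-04,
        -3.83091930e-04],
       [ 7.19266026e-04, -2.95329780e-01,  9.55395103e-01,
        -1.34440777e-01],
       [ 0.00000000e+00,  0.00000000e+00,  0.00000000e+00,
         1.00000000e+00]])}
```

View pics/top0.png

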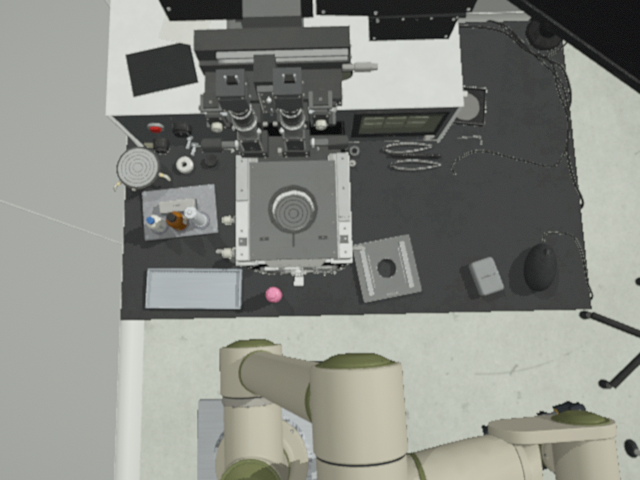

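View pics/side0.png

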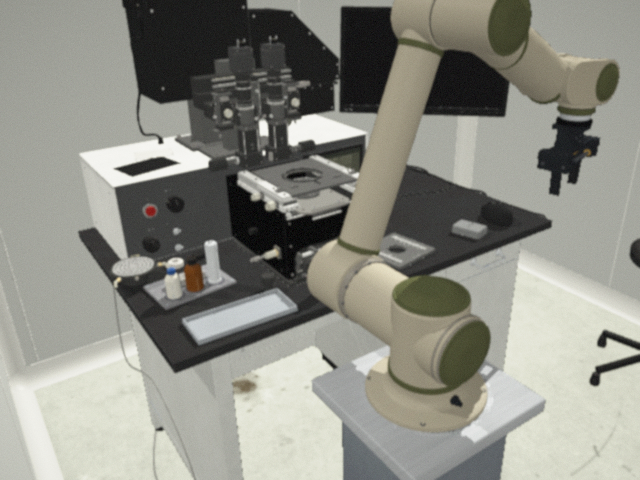

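Top view: board around (180,212) with the white bottle (155,222), amber (178,220) and chrome post (196,217) on it. The tray is at (194,289), the holder at (388,268), the wipes at (487,275), and the pink look-alike at (274,295), off the board. In the side view the same row on the board reads white (173,285), amber (194,275), post (212,262).

```bash
cat > h.py <<'E'
from bench import *
import cv2, numpy as np
from scipy.spatial.transform import Rotation as R
def cam(n,s=None):
    c=get_calibration(n)
    if n!="wrist": return c["mtx"],c["R"],c["t"]
    s=s or get_state(); T=np.eye(4);T[:3,:3]=R.from_quat(s["ee_rot"]).as_matrix();T[:3,3]=s["position"]
    M=np.linalg.inv(T@c["mount"]); return c["mtx"],M[:3,:3],M[:3,3]
def ray(C,px,z):
    K,r,t=C; px=np.atleast_2d(px).astype(float)
    d=(np.linalg.inv(K)@np.c_[px,np.ones(len(px))].T).T@r; o=-r.T@t
    return o+d*((z-o[2])/d[:,2])[:,None]
def proj(C,X):
    K,r,t=C; p=(K@(np.atleast_2d(X)@r.T+t).T).T; return p[:,:2]/p[:,2:]
def snap(n,f):
    s=get_state(); im=camera(n)[:,:,::-1].copy(); cv2.imwrite(f"pics/{f}.png",im); np.save(f"pics/{f}.npy",np.r_[s["position"],s["ee_rot"]]); return im,cam(n,s)
def load(f,n="wrist"):
    p=np.load(f"pics/{f}.npy"); return cv2.imread(f"pics/{f}.png"),cam(n,dict(position=p[:3],ee_rot=p[3:]))
def goal(xyz,yaw):
    """shift (tool axes, /50mm) and turn to a down pose; yaw = world angle of the tool x axis"""
    s=get_state();r=R.from_quat(s["ee_rot"]).as_matrix()
    g=R.from_euler("z",yaw).as_matrix()@np.diag([1,-1,-1.])
    print("shift",np.round(r.T@(np.array(xyz)-s["position"])/.05,3),"turn",np.round(R.from_matrix(r.T@g).as_rotvec()/(2*np.pi),4),"yaw now",np.round(np.degrees(np.arctan2(r[1,0],r[0,0])),2))
E
python3 - <<'E'
from h import *
T=cam("top")
for n,p,z in [("white",(155,222),.07),("amber",(178,220),.08),("post",(196,217),.11),("tray",(194,289),.01),("holder",(388,268),.01),("board",(180,212),.008),("pink",(274,295),.07),("wipes",(487,275),.024)]: print(n,ray(T,p,z).round(3))
for n,p in [("board",[(142,193),(215,185),(218,234),(145,240)]),("tray",[(146,269),(242,269),(241,310),(145,309)]),("holder",[(354,246),(410,236),(422,291),(364,302)])]: print(n,ray(T,p,.01)[:,:2].round(3).tolist())
im=cv2.imread("pics/top0.png")[130:330,110:440]
cv2.imwrite("pics/c1.png",cv2.resize(im,None,fx=2.4,fy=2.4,interpolation=cv2.INTER_CUBIC))
E
```

```text
white [[0.588 0.253 0.07 ]]
amber [[0.59  0.193 0.08 ]]
post [[0.59  0.141 0.11 ]]
tray [[0.424 0.17  0.01 ]]
holder [[ 0.466 -0.326  0.01 ]]
board [[0.626 0.21  0.008]]
pink [[ 0.402 -0.04   0.07 ]]
wipes [[ 0.441 -0.572  0.024]]
board [[0.679, 0.31], [0.696, 0.118], [0.565, 0.109], [0.554, 0.299]]
tray [[0.478, 0.294], [0.472, 0.047], [0.368, 0.05], [0.377, 0.293]]
holder [[0.525, -0.241], [0.547, -0.387], [0.405, -0.41], [0.381, -0.262]]
```

View pics/c1.png

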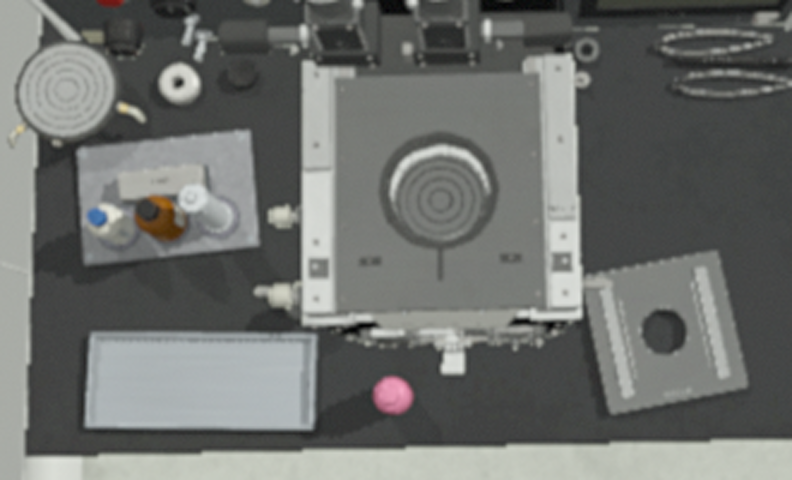

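The bottle with the blue cap at crop (105,222) is on the board and white; the pink one, crop (393,395), stands off it, so the white one is meant. Order on the board from the robot's left is white, amber, post. First I'll look at the holder with the wrist camera.

>>> arm_command([
  [0.7,-0.19,-0.1,0,0,0,1],
  [0.7,-0.19,-0.1,0,0,0,1],
  [0.7,-0.19,-0.1,0,0,0,1],
  [0.7,-0.19,-0.1,0,0,0,1],
  [0.7,-0.19,-0.1,0,0,0,1],
  [0.7,-0.19,-0.1,0,0,0,1],
  [0.7,-0.19,-0.1,0,0,0,1],
  [0.7,-0.19,-0.1,0,0,0,1],
  [0.7,-0.19,-0.1,0,0,0,1],
  [0.7,-0.19,-0.1,0,0,0,1],
])

```text
clock: 1.1
position: [0.4499, -0.3569, 0.2996]
ee_rot: [0.993, 0.121, -0.0, -0.0]
ft_force: [-0.1, -1.1, 0.6]
opening: 0.0882
gripper_force: 0.0
```

>>> arm_command([
  [0,0,0,0,0,0,1],
  [0,0,0,0,0,0,1],
])

```text
clock: 1.3
position: [0.4489, -0.3576, 0.2993]
ee_rot: [0.993, 0.121, -0.0, -0.0]
ft_force: [0.0, 0.5, 0.5]
opening: 0.0884
gripper_force: 0.0
```

Run:
```python
from h import *
snap("wrist","w_hold"); goal([.30,-.05,.36],np.radians(94)); print(get_state()["position"],get_state()["q"])
```

```text
shift [-1.405 -6.694 -1.209] turn [-2.000e-04  0.000e+00 -2.226e-01] yaw now 13.85
[ 0.44829326 -0.35811223  0.29927986] [-8.80125300e-01  3.95350880e-01  1.13129073e+00 -3.52551799e-04
  1.61592179e+00  4.48902828e-01]
```

View pics/w_hold.png

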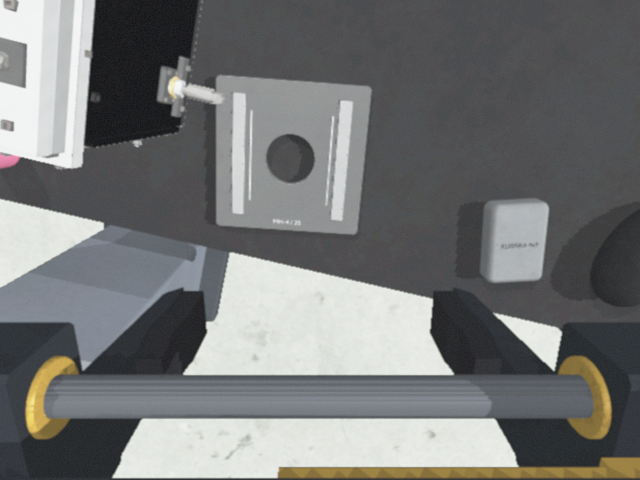

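The holder is at about (292,155), hole at (291,158), scales at columns 238 and 342. A stage knob tip sits at (220,98) beside the holder's corner, and the stage's foot corner is at about (180,133).

```bash
cat >> h.py <<'E'
def tri(obs):
    A=[];b=[]
    for (K,r,t),px in obs:
        d=r.T@np.linalg.inv(K)@[px[0],px[1],1];d/=np.linalg.norm(d);P=np.eye(3)-np.outer(d,d);A.append(P);b.append(P@(-r.T@t))
    return np.linalg.lstsq(np.vstack(A),np.hstack(b),rcond=None)[0]
E
python3 - <<'E'
from h import *
im,C=load("w_hold"); T=cam("top")
g=cv2.cvtColor(im,cv2.COLOR_BGR2GRAY)
# hole
m=((g<75)).astype(np.uint8); m[:,:250]=0;m[:,335:]=0;m[:125]=0;m[195:]=0
c=max(cv2.findContours(m,0,2)[0],key=cv2.contourArea);print("hole px",cv2.fitEllipse(c)); 
print(ray(C,cv2.minEnclosingCircle(c)[0],.01))
# scales
b=(g>165).astype(np.uint8);b[:85]=0;b[225:]=0;b[:,:228]=0;b[:,360:]=0
for c in cv2.findContours(b,0,2)[0]:
    if cv2.contourArea(c)>200:
        p=ray(C,c[:,0],.011)[:,:2]; vx,vy,x,y=cv2.fitLine(p.astype(np.float32),2,0,.01,.01).ravel(); print("scale",p.mean(0),"bbox c",np.array(cv2.minAreaRect((p*1000).astype(np.float32))[0]),np.degrees(np.arctan2(vy,vx)))
print("corners",ray(C,[(219,76),(371,87),(358,234),(217,225)],.011)[:,:2].round(4).tolist())
print("knob tip",tri([(C,(221,98)),(T,(110+605/2.4,130+283/2.4))]),"box foot",ray(C,(180,133),0),"stage top corner",tri([(C,(83,165)),(T,(110+580/2.4,130+318/2.4))]), "box (180,133) at z=.2", ray(C,(195,0),.0))
E
```

```text
hole px ((289.8157043457031, 158.38539123535156), (41.794498443603516, 42.41614532470703), 38.94350814819336)
[[ 0.46747996 -0.32314865  0.01      ]]
scale [ 0.46002064 -0.28299027] bbox c [ 459.41235352 -283.6355896 ] 10.418225
scale [ 0.47603156 -0.37436102] bbox c [ 475.56854248 -374.15161133] 10.47511
scale [ 0.47606011 -0.26832484] bbox c [ 457.77359009 -272.09143066] 10.91676
corners [[0.5266, -0.2403], [0.5519, -0.3835], [0.4069, -0.4109], [0.3806, -0.2636]]
knob tip [ 0.51053419 -0.25738433  0.06687152] box foot [[ 0.46373448 -0.20864091  0.        ]] stage top corner [ 0.46191856 -0.22072606  0.20447701] box (180,133) at z=.2 [[ 0.58667287 -0.20474179  0.        ]]
```

>>> arm_command([
  [-0.5,0,-0.25,0,0,0,1],
  [-0.5,0,-0.25,0,0,0,1],
  [-0.5,0,-0.25,0,0,0,1],
  [-0.5,0,-0.25,0,0,0,1],
  [-0.5,0,-0.25,0,0,0,1],
  [0,-0.8,0,0,0,0,1],
  [0,-0.8,0,0,0,0,1],
  [0,-0.8,0,0,0,0,1],
  [0,-0.8,0,0,0,0,1],
  [0,-0.8,0,0,0,0,1],
])

```text
clock: 2.35
position: [0.2781, -0.1926, 0.3619]
ee_rot: [0.993, 0.119, -0.0, -0.0]
ft_force: [-0.3, 0.2, 0.5]
opening: 0.0883
gripper_force: 0.0
```

>>> arm_command([
  [0,0,0,0,0,-0.0222,1],
  [0,0,0,0,0,-0.0222,1],
  [0,0,0,0,0,-0.0222,1],
  [0,0,0,0,0,-0.0222,1],
  [0,0,0,0,0,-0.0222,1],
  [0,0,0,0,0,-0.0222,1],
  [0,0,0,0,0,-0.0222,1],
  [0,0,0,0,0,-0.0222,1],
  [0,0,0,0,0,-0.0222,1],
  [0,0,0,0,0,-0.0222,1],
])

```text
clock: 3.35
position: [0.2787, -0.194, 0.362]
ee_rot: [0.682, 0.731, -0.0, -0.0]
ft_force: [0.8, -0.4, -0.7]
opening: 0.0883
gripper_force: 0.0
```

Run:
```python
from h import *
print(get_state()["position"],get_state()["q"]);goal([.45,.18,.36],np.radians(94))
```

```text
[ 0.27867922 -0.1940371   0.36201401] [-9.61427937e-01 -7.67242601e-02  1.53936729e+00 -1.57410103e-04
  1.67930921e+00 -1.03100732e+00]
shift [7.224 3.938 0.041] turn [-0.0001 -0.     -0.    ] yaw now 93.99
```

>>> arm_command([
  [0.76,0,0,0,0,0,1],
  [0.76,0.2,0,0,0,0,1],
  [0.76,0.4,0,0,0,0,1],
  [0.76,0.5,0,0,0,0,1],
  [0.76,0.6,0,0,0,0,1],
  [0.76,0.6,0,0,0,0,1],
  [0.76,0.6,0,0,0,0,1],
  [0.76,0.6,0,0,0,0,1],
  [0.76,0.7,0,0,0,0,1],
  [0.71,0.7,0,0,0,0,1],
])

```text
clock: 4.35
position: [0.4989, 0.1986, 0.3621]
ee_rot: [0.684, 0.73, -0.0, 0.0]
ft_force: [0.5, -1.8, 0.6]
opening: 0.088
gripper_force: 0.0
```

>>> arm_command([
  [0,0,0,0,0,0,1],
  [0,0,0,0,0,0,1],
  [0,0,0,0,0,0,1],
])

```text
clock: 4.65
position: [0.4977, 0.1965, 0.3625]
ee_rot: [0.684, 0.729, -0.0, 0.0]
ft_force: [0.6, -0.4, -0.3]
opening: 0.088
gripper_force: 0.0
```

Run:
```python
from h import *
snap("wrist","w_board"); print(get_state()["position"],get_state()["q"])
```

```text
[0.49759556 0.19643873 0.36280873] [ 1.54644903e-01  2.99582189e-01  1.09909074e+00 -2.11317509e-04
  1.74230247e+00  9.05837408e-02]
```

View pics/w_board.png

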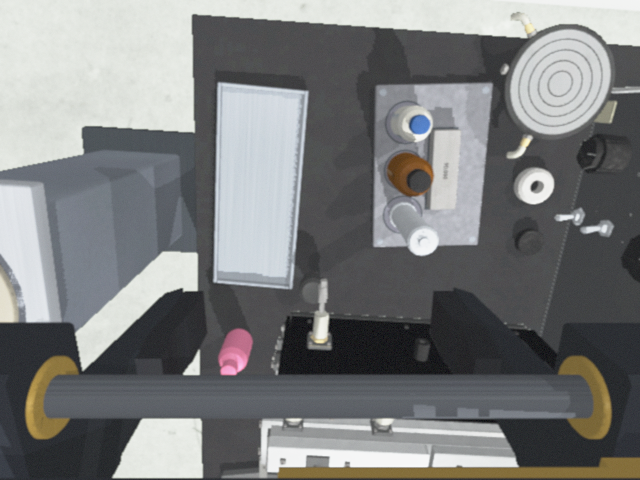

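The board spans about (376,85)–(490,245) with, in image order, white (blue cap 419,125), amber (410,175) and post (412,225). The bar is at (443,168), the tray spans (215,83)–(308,288), the pink bottle is at (235,350), and the knob tip is at (322,285).

Run:
```python
from h import *
im,C=load("w_board")
g=cv2.cvtColor(im,cv2.COLOR_BGR2GRAY)
def quad(m,z,n):
    c=max(cv2.findContours(m,0,2)[0],key=cv2.contourArea); c=cv2.convexHull(c)
    p=(ray(C,c[:,0],z)[:,:2]*1000).astype(np.float32); r=cv2.minAreaRect(p); print(n,r); print(np.round(cv2.boxPoints(r),1).tolist())
m=(g>105).astype(np.uint8);m[:,:350]=0;m[:,500:]=0;m[:70]=0;m[250:]=0
m=cv2.morphologyEx(m,cv2.MORPH_OPEN,np.ones((5,5))); quad(m,.008,"board")
t=(g>105).astype(np.uint8);t[:,:205]=0;t[:,320:]=0;t[:70]=0;t[300:]=0
t=cv2.morphologyEx(t,cv2.MORPH_OPEN,np.ones((3,3))); quad(t,.012,"tray")
print("foot obs white/amber/post tops",ray(C,(419,125),.083),ray(C,(419,181),.093),ray(C,(425,240),.118))
print("bar",ray(C,[(434,128),(459,128),(428,208),(455,209)],.026)[:,:2].round(4).tolist())
T=cam("top")
print("knob",tri([(C,(322,281)),(T,(110+257/2.4,130+292/2.4))]),tri([(C,(422,345)),(T,(110+270/2.4,130+215/2.4))]),"wall",ray(C,[(290,318),(400,322)],0))
cv2.imwrite("pics/c2.png",cv2.resize(im[70:300,350:570],None,fx=2.6,fy=2.6,interpolation=cv2.INTER_CUBIC))
```

```text
board ((626.7586669921875, 209.5337677001953), (130.29263305664062, 194.10328674316406), 5.1191582679748535)
[[553.2000122070312, 300.3999938964844], [570.5, 107.0999984741211], [700.2999877929688, 118.69999694824219], [683.0, 312.0]]
tray ((426.71295166015625, 171.31277465820312), (240.8883819580078, 101.54167175292969), 88.34684753417969)
[[372.5, 52.400001525878906], [474.0, 49.5], [480.8999938964844, 290.20001220703125], [379.3999938964844, 293.20001220703125]]
foot obs white/amber/post tops [[0.59019018 0.26274859 0.083     ]] [[0.59498687 0.21039014 0.093     ]] [[0.60204301 0.15818573 0.118     ]]
bar [[0.6206, 0.2592], [0.648, 0.261], [0.6267, 0.1693], [0.6582, 0.1702]]
knob [0.50810956 0.09546486 0.08576055] [0.58625751 0.07023717 0.16134415] wall [[ 4.71920262e-01  2.50870077e-03 -5.55111512e-17]
 [ 6.18965439e-01  5.96771007e-03  0.00000000e+00]]
```

View pics/c2.png

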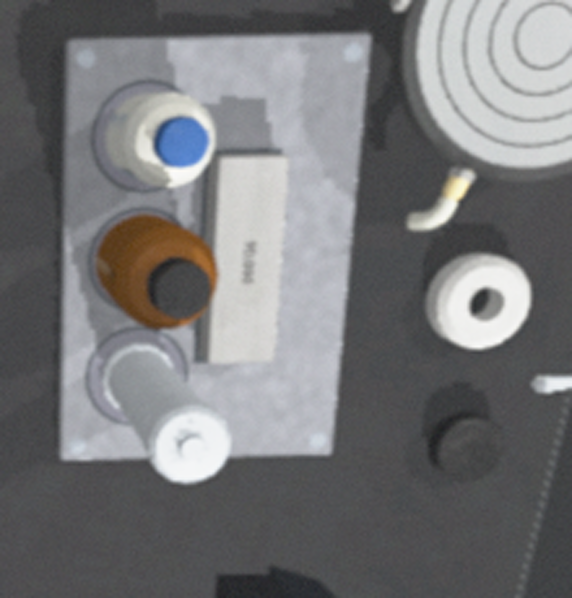

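Confirmed: white bottle with blue cap at crop (180,140), amber (180,290), chrome post top (190,445), each in its seat ring. The bar is at (247,258) behind them, and the eyepiece at (465,445).

Run:
```python
from h import *
im,C=load("w_board")
px=np.array([(68,40),(370,35),(331,454),(62,459)])/2.6+[350,70]
w=ray(C,px,.008)[:,:2]; l=np.array([(-65,95),(65,95),(65,-95),(-65,-95)])/1000
rt,_,=R.align_vectors(np.c_[w-w.mean(0),np.zeros(4)],np.c_[l,np.zeros(4)])
a=rt.as_euler("zyx")[0];print("board",w.mean(0),np.degrees(a));c,s=np.cos(a),np.sin(a);M=np.array([[c,-s],[s,c]])
print((w-w.mean(0)-l@M.T).round(4).tolist())
for y in(.054,0,-.054): print("seat",w.mean(0)+M@[-.03,y])
print("bar",w.mean(0)+M@[.013,0]);print("post seat ring seen",ray(C,np.array((137,376))/2.6+[350,70],.008))
print("top post",ray(C,np.array((190,445))/2.6+[350,70],.118),"cap white",ray(C,np.array((181,140))/2.6+[350,70],.083),"cap amber",ray(C,np.array((180,290))/2.6+[350,70],.093))
print("white seat", ray(C,np.array([(93,137)])/2.6+[350,70],.008))
goal([.596,.155,.30],np.radians(95))
```

```text
board [0.62723323 0.21141843] 4.971100488969818
[[0.0006, -0.0004], [-0.0009, -0.0015], [-0.0008, 0.0006], [0.0011, 0.0012]]
seat [0.5926668  0.26261571]
seat [0.59734607 0.20881883]
seat [0.60202535 0.15502195]
bar [0.64018433 0.21254492]
post seat ring seen [[0.60243913 0.15523766 0.008     ]]
top post [[0.60036631 0.1569149  0.118     ]] cap white [[0.59063591 0.26385365 0.083     ]] cap amber [[0.59528374 0.20987834 0.093     ]]
white seat [[0.56993321 0.26100873 0.008     ]]
shift [-0.953  1.91   1.258] turn [ 0.0001  0.     -0.0037] yaw now 93.67
```

>>> arm_command([
  [-0.19,0.4,0.4,0,0,0,1],
  [-0.19,0.4,0.4,0,0,0,1],
  [-0.19,0.4,0.4,0,0,0,1],
  [-0.19,0.4,0.4,0,0,0,1],
  [-0.19,0.42,0.4,0,0,0,1],
  [0,0,0,0,0,-0.0037,1],
  [0,0,0,0,0,0,1],
  [0,0,0,0,0,0,1],
])

```text
clock: 5.5
position: [0.6014, 0.157, 0.264]
ee_rot: [0.675, 0.738, 0.001, 0.001]
ft_force: [0.6, -0.4, 0.2]
opening: 0.0882
gripper_force: 0.0
```

Run:
```python
from h import *
print(get_state()["position"],get_state()["q"].round(2));goal([.6015,.1555,.077],np.radians(95))
snap("wrist","w3");snap("side","s3")
```

```text
[0.60143672 0.15697622 0.26404091] [ 0.07  0.5   1.06  0.    1.58 -0.02]
shift [-0.03  -0.01   3.741] turn [ 0.0004 -0.      0.0002] yaw now 95.08
```

View pics/w3.png

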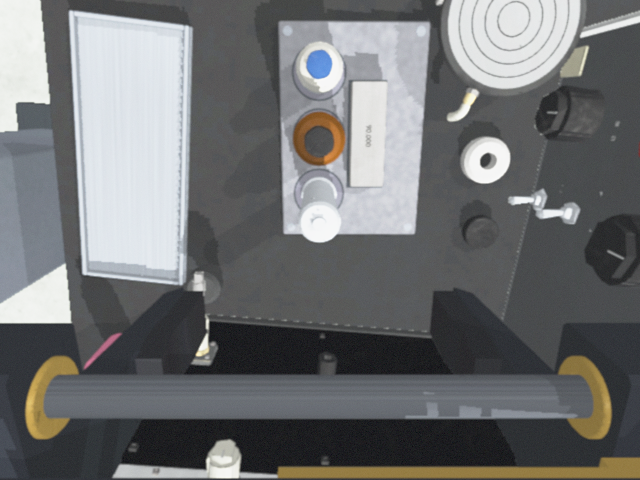

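Post top at (320,222), amber cap (320,140), white cap (319,65): the row lines up with the tool axis column (318), and the knob at (200,285) is clear. Refining from this nearer view.

Run:
```python
from h import *
im,C=load("w3")
w=ray(C,[(280,21),(431,22),(414,235),(283,234)],.008)[:,:2]; l=np.array([(-65,95),(65,95),(65,-95),(-65,-95)])/1000
rt,_,=R.align_vectors(np.c_[w-w.mean(0),np.zeros(4)],np.c_[l,np.zeros(4)])
a=rt.as_euler("zyx")[0];print("board",w.mean(0),np.degrees(a));c,s=np.cos(a),np.sin(a);M=np.array([[c,-s],[s,c]])
print((w-w.mean(0)-l@M.T).round(4).tolist())
for y in(.054,0,-.054): print("seat",w.mean(0)+M@[-.03,y])
print("tops",ray(C,(319,65),.083),ray(C,(320,140),.093),ray(C,(320,222),.118),"ring",ray(C,(318.5,192),.008))
print("bar",ray(C,[(351,81),(386,81),(382,187),(350,187)],.026)[:,:2].round(4).tolist())
print("tray",ray(C,[(70,12),(192,24),(185,283),(83,275)],.012)[:,:2].round(4).tolist())
```

```text
board [0.62753237 0.21118779] 4.552964132242002
[[0.001, -0.0006], [-0.0008, -0.0003], [-0.0007, 0.0004], [0.0005, 0.0005]]
seat [0.59334048 0.26263597]
seat [0.59762704 0.20880637]
seat [0.60191359 0.15497677]
tops [[0.59255225 0.26173937 0.083     ]] [[0.59776157 0.21104176 0.093     ]] [[0.60246172 0.15704562 0.118     ]] ring [[0.60179394 0.15652708 0.008     ]]
bar [[0.6203, 0.2568], [0.6496, 0.2594], [0.6583, 0.1697], [0.6294, 0.1671]]
tray [[0.3818, 0.2907], [0.4831, 0.2906], [0.4759, 0.0529], [0.3743, 0.0527]]
```

>>> arm_command([
  [-0.03,0,0.4,0,0,0,1],
  [0,0,0.4,0,0,0,1],
  [0,0,0.4,0,0,0,1],
  [0,0,0.4,0,0,0,1],
  [0,0,0.4,0,0,0,1],
  [0,0,0.4,0,0,0,1],
  [0,0,0.4,0,0,0,1],
  [0,0,0.4,0,0,0,1],
  [0,0,0.4,0,0,0,1],
  [0,0,0.14,0,0,0,1],
])

```text
clock: 6.6
position: [0.6013, 0.1558, 0.0743]
ee_rot: [0.675, 0.738, -0.001, -0.001]
ft_force: [-0.4, 0.3, 0.2]
opening: 0.0881
gripper_force: 0.0
```

>>> arm_command([
  [0,0,0,0,0,0,0.6],
  [0,0,0,0,0,0,0.45],
  [0,0,0,0,0,0,0.4],
  [0,0,0,0,0,0,0.3],
  [0,0,0,0,0,0,0.2],
  [0,0,0,0,0,0,0.2],
  [0,0,0,0,0,0,0.2],
  [0,0,0,0,0,0,0.2],
], grip_force=40)

```text
clock: 7.4
position: [0.6022, 0.1556, 0.0753]
ee_rot: [0.675, 0.738, 0.0, 0.0]
ft_force: [1.2, 0.6, 0.9]
opening: 0.032
gripper_force: 40.0
```

>>> arm_command([
  [0,0,-0.05,0,0,0,0.2],
  [0,0,-0.1,0,0,0,0.2],
  [0,0,-0.2,0,0,0,0.2],
])

```text
clock: 7.7
position: [0.6016, 0.1555, 0.0924]
ee_rot: [0.675, 0.738, -0.001, -0.001]
ft_force: [0.4, -0.4, -4.2]
opening: 0.032
gripper_force: 40.0
```

>>> arm_command([
  [0,0,-0.4,0,0,0,0.2],
  [0,0,-0.6,0,0,0,0.2],
  [0,0,-0.6,0,0,0,0.2],
  [0,0,-0.6,0,0,0,0.2],
])

```text
clock: 8.1
position: [0.6018, 0.1556, 0.2046]
ee_rot: [0.675, 0.738, 0.0, 0.0]
ft_force: [0.3, -0.0, -4.6]
opening: 0.0323
gripper_force: 40.0
```

>>> arm_command([
  [0.1,-0.15,0,0,0,0,0.2],
  [0.25,-0.36,0,0,0,0,0.2],
  [0.25,-0.36,0,0,0,0,0.2],
  [0.25,-0.36,0,0,0,0,0.2],
  [0.25,-0.36,0,0,0,0,0.2],
  [0.25,-0.36,0,0,0,0,0.2],
  [0.25,-0.36,0,0,0,0,0.2],
  [0.25,-0.36,0,0,0,0,0.2],
  [0.26,-0.37,0,0,0,0,0.2],
  [0.1,-0.2,0,0,0,0,0.2],
])

```text
clock: 9.1
position: [0.4284, 0.2518, 0.2017]
ee_rot: [0.674, 0.738, -0.001, -0.001]
ft_force: [-0.2, 0.1, -3.6]
opening: 0.0322
gripper_force: 40.0
```

>>> arm_command([
  [0,0,0,0,0,0,0.2],
  [0,0,0,0,0,0,0.2],
])

```text
clock: 9.3
position: [0.4312, 0.251, 0.2025]
ee_rot: [0.675, 0.738, -0.0, 0.0]
ft_force: [0.8, -0.4, -4.5]
opening: 0.0324
gripper_force: 40.0
```

Run:
```python
from h import *
print(get_state()["position"],get_state()["ft_force"]);goal([.4305,.2515,.072],np.radians(95));snap("wrist","w4")
```

```text
[0.43119906 0.25100627 0.20248234] [ 0.78176254 -0.41319934 -4.47764283]
shift [ 0.012 -0.013  2.61 ] turn [0.     0.     0.0003] yaw now 95.11
```

View pics/w4.png

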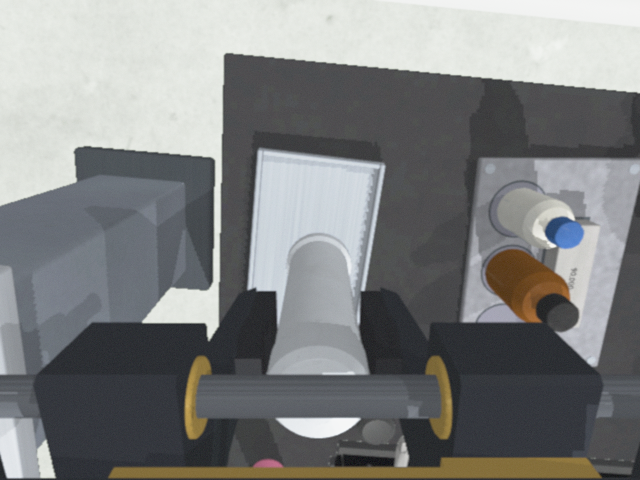

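The post is held upright with its foot over the tray (318,250) and clears the bottles at (560,230) and (555,310). Lowering it.

>>> arm_command([
  [0,0,0.4,0,0,0,0.2],
  [0,0,0.5,0,0,0,0.2],
  [0,0,0.5,0,0,0,0.2],
  [0,0,0.5,0,0,0,0.2],
  [0,0,0.4,0,0,0,0.2],
  [0,0,0.2,0,0,0,0.2],
  [0,0,0.06,0,0,0,0.2],
  [0,0,0.02,0,0,0,0.2],
  [0,0,0,0,0,0,0.2],
])

```text
clock: 10.25
position: [0.4315, 0.2513, 0.0745]
ee_rot: [0.675, 0.738, 0.001, 0.0]
ft_force: [-0.7, -0.2, -4.5]
opening: 0.0324
gripper_force: 40.0
```

>>> arm_command([
  [0,0,0.02,0,0,0,0.2],
  [0,0,0,0,0,0,0.2],
])

```text
clock: 10.45
position: [0.4311, 0.2513, 0.0732]
ee_rot: [0.675, 0.738, 0.0, 0.0]
ft_force: [0.3, 0.3, -4.3]
opening: 0.0323
gripper_force: 40.0
```

>>> arm_command([
  [0,0,0.02,0,0,0,0.2],
  [0,0,0,0,0,0,0.2],
])

```text
clock: 10.65
position: [0.4309, 0.2512, 0.0718]
ee_rot: [0.675, 0.738, 0.0, 0.0]
ft_force: [0.0, 0.1, -5.2]
opening: 0.032
gripper_force: 40.0
```

>>> arm_command([
  [0,0,0.02,0,0,0,0.2],
  [0,0,0,0,0,0,0.2],
])

```text
clock: 10.85
position: [0.4311, 0.2513, 0.0712]
ee_rot: [0.675, 0.738, 0.0, 0.0]
ft_force: [-1.2, -0.9, 2.5]
opening: 0.0321
gripper_force: 40.0
```

>>> arm_command([
  [0,0,0,0,0,0,0.5],
  [0,0,0,0,0,0,0.8],
  [0,0,0,0,0,0,1],
  [0,0,0,0,0,0,1],
  [0,0,-0.2,0,0,0,1],
  [0,0,-0.5,0,0,0,1],
  [0,0,-0.8,0,0,0,1],
  [0,0,-0.8,0,0,0,1],
  [0,0,-0.3,0,0,0,1],
])

```text
clock: 11.75
position: [0.4318, 0.2516, 0.2051]
ee_rot: [0.675, 0.738, 0.003, 0.002]
ft_force: [0.1, 0.3, -0.9]
opening: 0.0881
gripper_force: 0.0
```

>>> arm_command([
  [-0.15,0.4,0,0,0,0,1],
  [-0.15,0.4,0,0,0,0,1],
  [-0.15,0.4,0,0,0,0,1],
  [-0.15,0.4,0,0,0,0,1],
  [-0.15,0.4,0,0,0,0,1],
  [-0.15,0.4,0,0,0,0,1],
  [-0.15,0.4,0,0,0,0,1],
  [-0.07,0.4,0,0,0,0,1],
  [0,0.05,0,0,0,0,1],
  [0,0,0,0,0,0,1],
])

```text
clock: 12.75
position: [0.5975, 0.2099, 0.2009]
ee_rot: [0.675, 0.738, -0.0, -0.0]
ft_force: [-0.0, -0.4, 1.0]
opening: 0.0881
gripper_force: 0.0
```

Run:
```python
from h import *
im,C=snap("wrist","w5")
print(get_state()["position"],get_state()["ft_force"]);goal([.5976,.2095,.049],np.radians(95))
print("post foot proj",proj(C,[.431,.2513,.114]), "amber proj",proj(C,[.5976,.2095,.093]))
```

```text
[0.59710861 0.21007379 0.20098643] [-0.63507526 -0.13139033 -0.14348183]
shift [-0.012  0.01   3.04 ] turn [-0.0001 -0.      0.0003] yaw now 95.12
post foot proj [[  9.72347063 148.62877938]] amber proj [[319.24595412 239.11725267]]
```

View pics/w5.png

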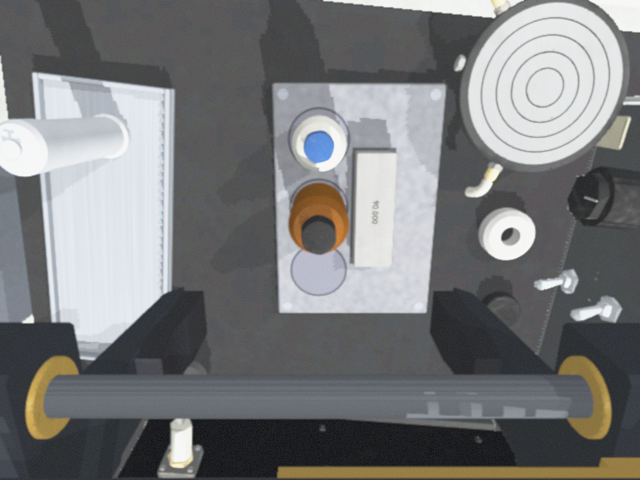

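The post stands upright in the tray (foot at 110,137), its empty seat ring is at (319,271), and the amber cap at (319,236) is on the tool axis. I'll measure the seat, then go down on the amber.

Run:
```python
from h import *
im,C=load("w5")
w=ray(C,[(273,84),(446,85),(427,313),(279,313)],.008)[:,:2]; l=np.array([(-65,95),(65,95),(65,-95),(-65,-95)])/1000
rt,_,=R.align_vectors(np.c_[w-w.mean(0),np.zeros(4)],np.c_[l,np.zeros(4)])
a=rt.as_euler("zyx")[0];print("board",w.mean(0),np.degrees(a));c,s=np.cos(a),np.sin(a);M=np.array([[c,-s],[s,c]])
for y in(.054,0,-.054): print("seat",w.mean(0)+M@[-.03,y])
print("ring",ray(C,[(291.5,271),(346.5,271),(319,295.5)],.008)[:,:2])
```

```text
board [0.6274109  0.21135389] 4.995060038189539
seat [0.59282306 0.26253671]
seat [0.59752483 0.20874179]
seat [0.60222661 0.15494687]
ring [[0.57933607 0.15230045]
 [0.62570653 0.1564353 ]
 [0.6045491  0.13174658]]
```

>>> arm_command([
  [0,0,0.4,0,0,0,1],
  [0,0,0.4,0,0,0,1],
  [0,0,0.4,0,0,0,1],
  [0,0,0.4,0,0,0,1],
  [0,0,0.4,0,0,0,1],
  [0,0,0.4,0,0,0,1],
  [0,0,0.4,0,0,0,1],
  [0,0,0.2,0,0,0,1],
  [0,0,0.04,0,0,0,1],
  [0,0,0,0,0,0,1],
])

```text
clock: 13.8
position: [0.5977, 0.2101, 0.0494]
ee_rot: [0.675, 0.738, 0.0, 0.0]
ft_force: [0.4, -0.4, 1.1]
opening: 0.0881
gripper_force: 0.0
```

>>> arm_command([
  [0,0,0,0,0,0,0.7],
  [0,0,0,0,0,0,0.6],
  [0,0,0,0,0,0,0.5],
  [0,0,0,0,0,0,0.45],
  [0,0,0,0,0,0,0.3],
  [0,0,0,0,0,0,0.3],
  [0,0,0,0,0,0,0.3],
], grip_force=25)

```text
clock: 14.5
position: [0.5978, 0.2099, 0.0488]
ee_rot: [0.675, 0.738, -0.0, -0.0]
ft_force: [-0.7, 0.3, 1.0]
opening: 0.0416
gripper_force: 25.0
```

>>> arm_command([
  [0,0,-0.1,0,0,0,0.3],
  [0,0,-0.4,0,0,0,0.3],
  [0,0,-0.5,0,0,0,0.3],
  [0,0,-0.2,0,0,0,0.3],
])

```text
clock: 14.9
position: [0.5985, 0.2101, 0.111]
ee_rot: [0.675, 0.738, 0.001, 0.001]
ft_force: [0.7, 0.4, -1.4]
opening: 0.0419
gripper_force: 25.0
```

>>> arm_command([
  [-0.02,-0.2,0,0,0,0,0.3],
  [-0.03,-0.4,0,0,0,0,0.3],
  [-0.03,-0.4,0,0,0,0,0.3],
  [-0.03,-0.4,0,0,0,0,0.3],
  [-0.03,-0.5,0,0,0,0,0.3],
  [-0.03,-0.5,0,0,0,0,0.3],
  [-0.03,-0.5,0,0,0,0,0.3],
  [-0.03,-0.32,0,0,0,0,0.3],
  [0,-0.2,0,0,0,0,0.3],
  [0,0,0,0,0,0,0.3],
])

```text
clock: 15.9
position: [0.4277, 0.1833, 0.1088]
ee_rot: [0.675, 0.738, -0.0, -0.0]
ft_force: [-0.0, -0.2, -2.2]
opening: 0.0416
gripper_force: 25.0
```

>>> arm_command([
  [0,0,0.3,0,0,0,0.3],
  [0,0,0.4,0,0,0,0.3],
  [0,0,0.3,0,0,0,0.3],
  [0,0,0.2,0,0,0,0.3],
  [0,0,0.02,0,0,0,0.3],
  [0,0,0,0,0,0,0.3],
])

```text
clock: 16.5
position: [0.429, 0.1833, 0.0479]
ee_rot: [0.675, 0.738, 0.0, 0.0]
ft_force: [0.1, 0.3, -1.5]
opening: 0.0417
gripper_force: 25.0
```

>>> arm_command([
  [0,0,0.03,0,0,0,0.3],
  [0,0,0,0,0,0,0.3],
])

```text
clock: 16.7
position: [0.4288, 0.1833, 0.0467]
ee_rot: [0.675, 0.738, 0.0, 0.0]
ft_force: [-0.6, -0.3, -1.2]
opening: 0.0415
gripper_force: 25.0
```

>>> arm_command([
  [0,0,0.02,0,0,0,0.3],
  [0,0,0,0,0,0,0.3],
])

```text
clock: 16.9
position: [0.4285, 0.1832, 0.0454]
ee_rot: [0.675, 0.738, 0.0, 0.0]
ft_force: [-0.3, 0.1, -1.1]
opening: 0.041
gripper_force: 25.0
```

>>> arm_command([
  [0,0,0.01,0,0,0,0.3],
  [0,0,0,0,0,0,0.3],
])

```text
clock: 17.1
position: [0.4285, 0.1832, 0.0448]
ee_rot: [0.675, 0.738, 0.0, 0.0]
ft_force: [-0.2, -0.8, -1.8]
opening: 0.0415
gripper_force: 25.0
```

>>> arm_command([
  [0,0,0.02,0,0,0,0.3],
  [0,0,0,0,0,0,0.3],
])

```text
clock: 17.3
position: [0.4285, 0.1833, 0.0447]
ee_rot: [0.675, 0.738, 0.0, 0.0]
ft_force: [-3.2, -1.7, 12.7]
opening: 0.0412
gripper_force: 25.0
```

>>> arm_command([
  [0,0,-0.01,0,0,0,0.55],
  [0,0,0,0,0,0,0.8],
  [0,0,0,0,0,0,1],
  [0,0,0,0,0,0,1],
  [0,0,-0.3,0,0,0,1],
  [0,0,-0.7,0,0,0,1],
  [0,0,-0.8,0,0,0,1],
  [0,0,-0.8,0,0,0,1],
  [0,0,-0.5,0,0,0,1],
])

```text
clock: 18.2
position: [0.4288, 0.1833, 0.2019]
ee_rot: [0.675, 0.738, 0.001, 0.001]
ft_force: [0.7, 0.2, 0.4]
opening: 0.0882
gripper_force: 0.0
```

>>> arm_command([
  [0.15,0.4,0,0,0,0,1],
  [0.15,0.4,0,0,0,0,1],
  [0.15,0.4,0,0,0,0,1],
  [0.15,0.4,0,0,0,0,1],
  [0.15,0.4,0,0,0,0,1],
  [0.15,0.4,0,0,0,0,1],
  [0.15,0.4,0,0,0,0,1],
  [0.15,0.4,0,0,0,0,1],
  [0.09,0.22,0,0,0,0,1],
  [0,0,0,0,0,0,1],
])

```text
clock: 19.2
position: [0.5937, 0.263, 0.1983]
ee_rot: [0.675, 0.738, -0.0, -0.0]
ft_force: [0.0, -0.4, -0.1]
opening: 0.0883
gripper_force: 0.0
```

Run:
```python
from h import *
im,C=snap("wrist","w6")
print(get_state()["position"],get_state()["ft_force"]);goal([.593,.263,.047],np.radians(95))
h=cv2.cvtColor(im,cv2.COLOR_BGR2HSV)
m=cv2.inRange(h,(100,100,80),(125,255,255));c=max(cv2.findContours(m,0,2)[0],key=cv2.contourArea);p=cv2.minEnclosingCircle(c)[0]
print("cap",p,ray(C,p,.083))
```

```text
[0.59297815 0.26274311 0.19848354] [-0.07584172  0.07232482 -0.70598501]
shift [0.006 0.004 3.03 ] turn [-0.0002  0.      0.0003] yaw now 95.12
cap (316.602783203125, 230.61666870117188) [[0.59184746 0.26563154 0.083     ]]
```

Run:
```python
from h import *
T=cam("top")
for f,p in(("w5",(545,88)),("w3",(514,18)),("w_board",(560,84))):
    _,C=load(f); print(tri([(C,p),(T,(110+67/2.4,130+90/2.4))]))
_,a=load("w5");_,b=load("w3");print("fitting",tri([(a,(474,190)),(b,(453,115))]), "disc left edge", ray(a,(463,100),.05))
```

```text
[0.73909618 0.31151552 0.04126388]
[0.74029577 0.31277841 0.0382708 ]
[0.73881689 0.31127933 0.04180472]
fitting [0.71068742 0.23746991 0.02851107] disc left edge [[0.68385638 0.2991155  0.05      ]]
```

Disc top is at about 4 cm and the body stays at about 10 cm, so it is clear. Grasping the white bottle.

>>> arm_command([
  [0,0,0.4,0,0,0,1],
  [0,0,0.4,0,0,0,1],
  [0,0,0.4,0,0,0,1],
  [0,0,0.4,0,0,0,1],
  [0,0,0.4,0,0,0,1],
  [0,0,0.4,0,0,0,1],
  [0,0,0.4,0,0,0,1],
  [0,0,0.2,0,0,0,1],
  [0,0,0.02,0,0,0,1],
  [0,0,0,0,0,0,1],
])

```text
clock: 20.25
position: [0.5932, 0.2627, 0.049]
ee_rot: [0.675, 0.738, 0.0, 0.0]
ft_force: [-0.8, -0.8, -0.1]
opening: 0.0881
gripper_force: 0.0
```

>>> arm_command([
  [0,0,0,0,0,0,0.7],
  [0,0,0,0,0,0,0.6],
  [0,0,0,0,0,0,0.5],
  [0,0,0,0,0,0,0.4],
  [0,0,0,0,0,0,0.3],
  [0,0,0,0,0,0,0.25],
  [0,0,0,0,0,0,0.25],
  [0,0,0,0,0,0,0.25],
])

```text
clock: 21.05
position: [0.5931, 0.2627, 0.0483]
ee_rot: [0.675, 0.738, 0.0, 0.0]
ft_force: [0.6, -0.2, 1.0]
opening: 0.0353
gripper_force: 25.0
```

>>> arm_command([
  [0,0,-0.1,0,0,0,0.25],
  [0,0,-0.4,0,0,0,0.25],
  [0,0,-0.5,0,0,0,0.25],
  [0,0,-0.2,0,0,0,0.25],
])

```text
clock: 21.45
position: [0.5938, 0.2629, 0.1106]
ee_rot: [0.675, 0.738, 0.001, 0.001]
ft_force: [-0.0, -0.4, -0.9]
opening: 0.0354
gripper_force: 25.0
```

>>> arm_command([
  [0,0,-0.4,0,0,0,0.25],
  [0,-0.2,-0.4,0,0,0,0.25],
  [0,-0.5,-0.3,0,0,0,0.25],
  [-0.3,-0.5,0,0,0,0,0.25],
  [-0.4,-0.5,0,0,0,0,0.25],
  [-0.4,-0.5,0,0,0,0,0.25],
  [-0.4,-0.5,0,0,0,0,0.25],
  [-0.4,-0.5,0,0,0,0,0.25],
  [-0.4,-0.5,0,0,0,0,0.25],
  [-0.24,-0.31,0,0,0,0,0.25],
])

```text
clock: 22.45
position: [0.4028, 0.1174, 0.1631]
ee_rot: [0.675, 0.738, -0.0, -0.0]
ft_force: [0.6, -0.4, -1.7]
opening: 0.0354
gripper_force: 25.0
```

>>> arm_command([
  [0,0,0,0,0,-0.0139,0.25],
  [0,0,0,0,0,-0.0139,0.25],
  [0,0,0,0,0,-0.0139,0.25],
  [0,0,0,0,0,0,0.25],
  [0,0,0,0,0,0,0.25],
])

```text
clock: 22.95
position: [0.4046, 0.1184, 0.1632]
ee_rot: [0.574, 0.819, -0.0, -0.0]
ft_force: [-1.0, -0.4, -1.1]
opening: 0.0355
gripper_force: 25.0
```

Run:
```python
from h import *
im,C=snap("wrist","w7")
print(get_state()["position"],get_state()["ft_force"]);goal([.405,.119,.045],np.radians(110))
```

```text
[0.40457596 0.11837625 0.163188  ] [-1.3444389   0.82059167 -2.00815602]
shift [0.009 0.013 2.364] turn [-0. -0.  0.] yaw now 110.0
```

View pics/w7.png

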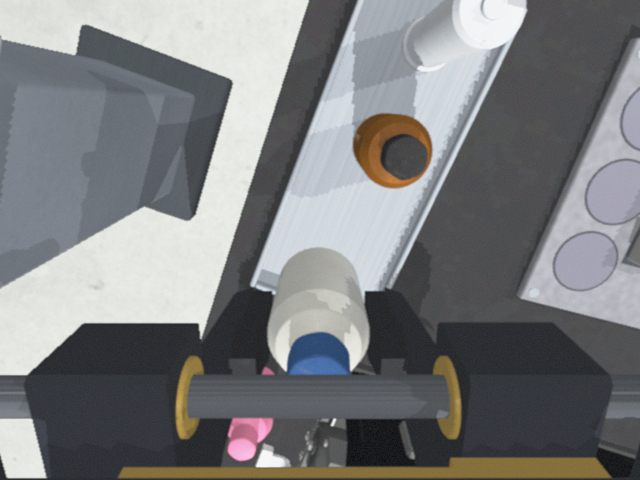

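The white bottle is held over the near end of the tray; amber (393,150) and post (460,30) stand upright. Lowering.

>>> arm_command([
  [0.01,0.01,0.4,0,0,0,0.25],
  [0,0,0.5,0,0,0,0.25],
  [0,0,0.5,0,0,0,0.25],
  [0,0,0.5,0,0,0,0.25],
  [0,0,0.3,0,0,0,0.25],
  [0,0,0.1,0,0,0,0.25],
  [0,0,0.02,0,0,0,0.25],
  [0,0,0.01,0,0,0,0.25],
  [0,0,0.01,0,0,0,0.25],
  [0,0,0,0,0,0,0.25],
])

```text
clock: 24.0
position: [0.4052, 0.119, 0.0467]
ee_rot: [0.573, 0.82, 0.0, 0.0]
ft_force: [0.2, 0.6, -1.0]
opening: 0.0355
gripper_force: 25.0
```

>>> arm_command([
  [0,0,0.02,0,0,0,0.25],
  [0,0,0,0,0,0,0.25],
])

```text
clock: 24.2
position: [0.405, 0.119, 0.0454]
ee_rot: [0.573, 0.82, 0.0, 0.0]
ft_force: [0.3, -0.4, -1.7]
opening: 0.0354
gripper_force: 25.0
```

>>> arm_command([
  [0,0,0.02,0,0,0,0.25],
  [0,0,0,0,0,0,0.25],
])

```text
clock: 24.4
position: [0.405, 0.119, 0.0442]
ee_rot: [0.573, 0.82, 0.0, 0.0]
ft_force: [0.3, 0.3, -1.5]
opening: 0.0354
gripper_force: 25.0
```

>>> arm_command([
  [0,0,0.01,0,0,0,0.25],
  [0,0,0,0,0,0,0.25],
])

```text
clock: 24.6
position: [0.405, 0.119, 0.0441]
ee_rot: [0.573, 0.82, 0.0, 0.0]
ft_force: [-0.8, 0.4, 6.5]
opening: 0.0352
gripper_force: 25.0
```

>>> arm_command([
  [0,0,0,0,0,0,0.5],
  [0,0,0,0,0,0,0.8],
  [0,0,0,0,0,0,1],
  [0,0,0,0,0,0,1],
  [0,0,-0.3,0,0,0,1],
  [0,0,-0.7,0,0,0,1],
  [0,0,-0.8,0,0,0.0139,1],
  [0,0,-0.8,0,0,0.0139,1],
  [0,0,-0.6,0,0,0.0139,1],
  [0,0,0,0,0,0,1],
])

```text
clock: 25.6
position: [0.4063, 0.1191, 0.207]
ee_rot: [0.676, 0.737, 0.003, 0.003]
ft_force: [-0.6, -0.5, -0.3]
opening: 0.0882
gripper_force: 0.0
```

>>> arm_command([
  [0.15,0.5,0,0,0,0,1],
  [0.15,0.5,0,0,0,0,1],
  [0.15,0.5,0,0,0,0,1],
  [0.15,0.5,0,0,0,0,1],
  [0.15,0.5,0,0,0,0,1],
  [0.15,0.5,0,0,0,0,1],
  [0.15,0.5,0,0,0,0,1],
  [0.15,0.5,0,0,0,0,1],
  [0.15,0.5,0,0,0,0,1],
  [0.11,0.35,0,0,0,0,1],
])

```text
clock: 26.6
position: [0.6409, 0.2137, 0.2016]
ee_rot: [0.674, 0.738, -0.001, -0.001]
ft_force: [-0.3, 0.4, 1.1]
opening: 0.0877
gripper_force: 0.0
```

>>> arm_command([
  [0,0,0,0,0,0,0.8],
  [0,0,0,0,0,0,0.7],
])

```text
clock: 26.8
position: [0.6394, 0.2131, 0.2023]
ee_rot: [0.675, 0.738, -0.001, -0.001]
ft_force: [0.7, 0.7, 0.7]
opening: 0.074
gripper_force: 0.0
```

Run:
```python
from h import *
im,C=snap("wrist","w8")
print(get_state()["position"],get_state()["ft_force"]);goal([.640,.2128,.02],np.radians(95))
cv2.imwrite("pics/c8.png",cv2.resize(im[20:420],None,fx=1.25,fy=1.25))
```

```text
[0.6392081  0.21306696 0.20287767] [-0.03170282  0.17450535  0.10478911]
shift [-0.006  0.022  3.658] turn [-0.0003  0.      0.0004] yaw now 95.13
```

View pics/c8.png

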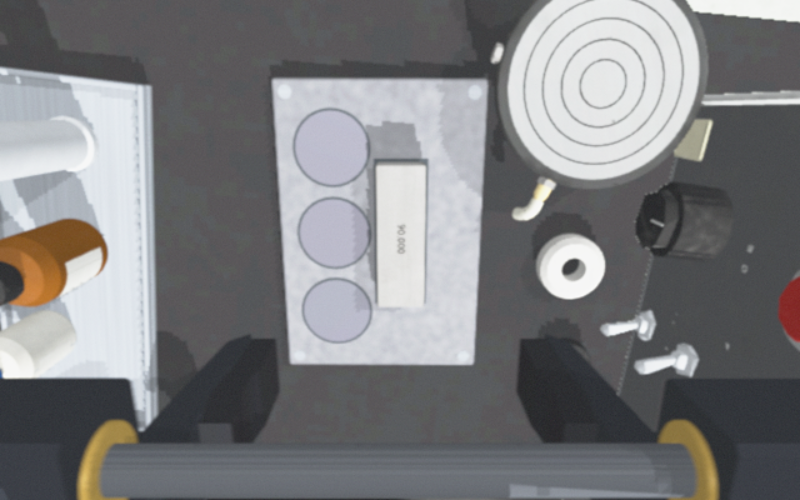

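All three stand in the tray at left; the seats are empty at crop (332,148), (334,233) and (337,310), and the bar is at (401,235) on the tool axis. Measuring seats and bar.

Run:
```python
from h import *
im,C=load("w8")
f=lambda p:np.array(p)/1.25+[0,20]
print("seats",ray(C,f([(332,148),(334,233),(337,310.5)]),.008)[:,:2].round(4).tolist())
b=ray(C,f([(376.5,164),(427,164),(426,304),(377,306)]),.026)[:,:2];print("bar",b.round(4).tolist(),b.mean(0))
g=cv2.cvtColor(im,cv2.COLOR_BGR2GRAY);m=(g>205).astype(np.uint8);m[:,:298]=0;m[:,346:]=0;m[:145]=0;m[268:]=0
c=max(cv2.findContours(cv2.morphologyEx(m,3,np.ones((7,7))),0,2)[0],key=cv2.contourArea)
print(cv2.boundingRect(c),cv2.minAreaRect((ray(C,c[:,0],.026)[:,:2]*1000).astype(np.float32)))
w=ray(C,f([(272,79),(489,79),(474,364),(290,364)]),.008)[:,:2];print("board",w.round(4).tolist(),w.mean(0))
```

```text
seats [[0.5931, 0.2628], [0.5972, 0.2092], [0.6021, 0.1555]]
bar [[0.6219, 0.2574], [0.6515, 0.2601], [0.6602, 0.1724], [0.6291, 0.1682]] [0.64066768 0.21454993]
(302, 145, 44, 123) ((641.9647216796875, 215.35546875), (33.644676208496094, 95.92890930175781), 6.224536418914795)
board [[0.5554, 0.2997], [0.684, 0.3112], [0.7001, 0.124], [0.5715, 0.1123]] [0.62775865 0.21178708]
```

Run:
```python
from h import *
f=lambda p:np.array(p)/1.25+[0,20]
_,a=load("w8");_,b=load("w3");_,c=load("w5")
print("roll",tri([(a,f((573,267))),(b,(488,160)),(c,(510,236))]))
print("fitting2",tri([(a,f((540,195))),(b,(468,103)),(c,(491,178))]))
goal([.6416,.1986,.0205],np.radians(95))
```

```text
roll [0.75451378 0.20087047 0.01198477]
fitting2 [0.7195509  0.24831154 0.03272232]
shift [-0.292  0.028  3.648] turn [-0.0003  0.      0.0004] yaw now 95.13
```

>>> arm_command([
  [-0.29,0.03,0.2,0,0,0,0.6],
  [0,0,0.5,0,0,0,0.6],
  [0,0,0.5,0,0,0,0.6],
  [0,0,0.5,0,0,0,0.6],
  [0,0,0.5,0,0,0,0.6],
  [0,0,0.5,0,0,0,0.6],
  [0,0,0.5,0,0,0,0.6],
  [0,0,0.3,0,0,0,0.6],
  [0,0,0.06,0,0,0,0.6],
  [0,0,0,0,0,0,0.6],
])

```text
clock: 27.85
position: [0.6428, 0.1985, 0.026]
ee_rot: [0.675, 0.738, 0.0, 0.0]
ft_force: [0.1, 0.6, 0.7]
opening: 0.0529
gripper_force: 0.0
```

>>> arm_command([
  [0,0,0.04,0,0,0,0.6],
  [0,0,0,0,0,0,0.6],
])

```text
clock: 28.05
position: [0.6431, 0.199, 0.0246]
ee_rot: [0.675, 0.738, 0.001, 0.001]
ft_force: [-0.7, -0.1, 0.4]
opening: 0.0529
gripper_force: 0.0
```

>>> arm_command([
  [0,0,0.06,0,0,0,0.6],
  [0,0,0,0,0,0,0.45],
  [0,0,0,0,0,0,0.35],
  [0,0,0,0,0,0,0.25],
  [0,0,0,0,0,0,0.2],
  [0,0,0,0,0,0,0.2],
  [0,0,0,0,0,0,0.2],
  [0,0,0,0,0,0,0.2],
], grip_force=50)

```text
clock: 28.85
position: [0.6428, 0.199, 0.0209]
ee_rot: [0.675, 0.738, 0.0, -0.0]
ft_force: [-0.1, 0.1, 1.4]
opening: 0.0297
gripper_force: 50.0
```

>>> arm_command([
  [0,0,-0.04,0,0,0,0.2],
  [0,0,-0.2,0,0,0,0.2],
  [0,0,-0.4,0,0,0,0.2],
  [0,0,-0.2,0,0,0,0.2],
])

```text
clock: 29.25
position: [0.6434, 0.199, 0.0647]
ee_rot: [0.675, 0.738, 0.001, 0.001]
ft_force: [1.1, 0.8, -3.5]
opening: 0.0295
gripper_force: 50.0
```

>>> arm_command([
  [0,0,-0.6,0,0,0,0.2],
  [0,0,-0.7,0,0,0,0.2],
  [0,-0.2,-0.7,0,0,0,0.2],
  [0,-0.4,-0.7,0,0,0,0.2],
  [0,-0.6,-0.6,0,0,0,0.2],
  [0,-0.6,-0.4,0,0,0,0.2],
  [0,-0.7,0,0,0,0,0.2],
  [0,-0.7,0,0,0,0,0.2],
  [0,-0.7,0,0,0,0,0.2],
  [0,-0.7,0,0,0,0,0.2],
])

```text
clock: 30.25
position: [0.412, 0.1783, 0.248]
ee_rot: [0.675, 0.738, 0.0, 0.0]
ft_force: [0.4, -0.7, -2.7]
opening: 0.0296
gripper_force: 50.0
```

>>> arm_command([
  [-0.4,-0.6,0,0,0,0,0.2],
  [-0.7,-0.4,0,0,0,0,0.2],
  [-0.7,0,0,0,0,0,0.2],
  [-0.7,0,0,0,0,0,0.2],
  [-0.7,0,0,0,0,0,0.2],
  [-0.7,0,0,0,0,0,0.2],
  [-0.7,0,0,0,0,0,0.2],
  [-0.7,0,0,0,0,0,0.2],
  [-0.7,0,0,0,0,0,0.2],
  [-0.3,0,0,0,0,0,0.2],
])

```text
clock: 31.25
position: [0.3919, -0.142, 0.248]
ee_rot: [0.676, 0.737, -0.0, 0.001]
ft_force: [-0.7, 1.2, -2.8]
opening: 0.0297
gripper_force: 50.0
```

>>> arm_command([
  [0,0,0,0,0,0.0222,0.2],
  [0,0,0,0,0,0.0222,0.2],
  [0,0,0,0,0,0.0222,0.2],
  [0,0,0,0,0,0.0222,0.2],
  [0,0,0,0,0,0.0222,0.2],
  [0,0,0,0,0,0.0222,0.2],
  [0,0,0,0,0,0.0222,0.2],
  [0,0,0,0,0,0.0222,0.2],
  [0,0,0,0,0,0.0222,0.2],
  [0,0,0,0,0,0.0222,0.2],
])

```text
clock: 32.25
position: [0.3917, -0.1389, 0.248]
ee_rot: [0.992, 0.13, 0.0, -0.0]
ft_force: [-0.2, 0.1, -2.9]
opening: 0.0295
gripper_force: 50.0
```

Run:
```python
from h import *
print(get_state()["position"],get_state()["q"].round(2),get_state()["ft_force"]);goal([.45,-.33,.25],np.radians(10.3))
```

```text
[ 0.39174679 -0.13890411  0.2479533 ] [-0.63  0.14  1.64  0.    1.36  0.68] [-0.20108857  0.10638958 -2.92331928]
shift [ 0.144  3.993 -0.042] turn [-0.     -0.      0.0127] yaw now 14.89
```

>>> arm_command([
  [0,0.4,0,0,0,0,0.2],
  [0,0.6,0,0,0,0,0.2],
  [0,0.6,0,0,0,0,0.2],
  [0,0.6,0,0,0,0,0.2],
  [0,0.6,0,0,0,0,0.2],
  [0,0.6,0,0,0,0,0.2],
  [0.14,0.6,0,0,0,0,0.2],
  [0,0,0,0,0,0.0127,0.2],
  [0,0,0,0,0,0,0.2],
  [0,0,0,0,0,0,0.2],
])

```text
clock: 33.25
position: [0.451, -0.33, 0.2478]
ee_rot: [0.996, 0.094, -0.0, -0.0]
ft_force: [-0.8, 0.5, -2.4]
opening: 0.0292
gripper_force: 50.0
```

Run:
```python
from h import *
im,C=snap("wrist","w9")
print(get_state()["position"],get_state()["ft_force"]);goal([.4525,-.3265,.1],np.radians(10.3))
cv2.imwrite("pics/c9.png",cv2.resize(im[0:480,100:560],None,fx=1.25,fy=1.25))
```

```text
[ 0.45102591 -0.32998446  0.24796848] [ 0.50333573 -0.05433953 -2.0666631 ]
shift [ 0.042 -0.062  2.959] turn [-0.      0.      0.0013] yaw now 10.75
```

View pics/c9.png

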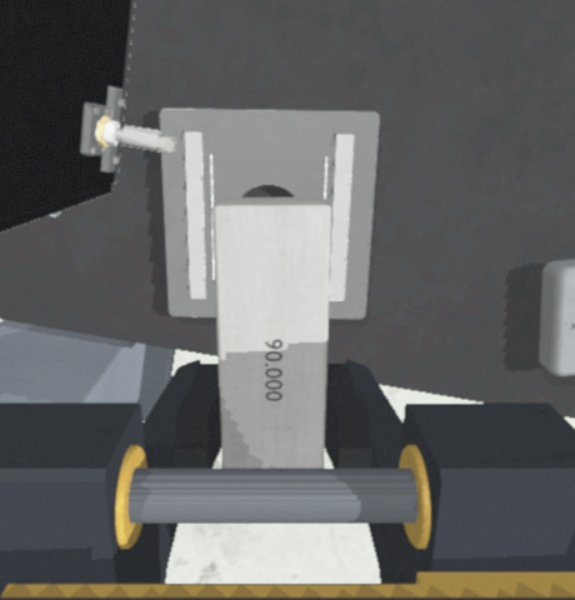

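The bar is held, its front end at crop rows ~200, cols 216–331. The scales run from (194,133) to (198,298) and from (344,135) to (338,300); the opening is at (268,195).

Run:
```python
from h import *
im,C=load("w9"); p=np.load("pics/w9.npy"); rt=R.from_quat(p[3:]).as_matrix()
f=lambda q:np.array(q)/1.25+[100,0]
e=ray(C,f([(216.5,206),(331,206)]),p[2]+.0051); print("bar end in tool",((e-p[:3])@rt).round(4))
g=cv2.cvtColor(im,cv2.COLOR_BGR2GRAY)
for x0,x1 in((244,266),(364,386)):
    b=np.zeros_like(g); b[100:245,x0:x1]=(g[100:245,x0:x1]>175)
    c=max(cv2.findContours(b,0,2)[0],key=cv2.contourArea); q=ray(C,c[:,0],.011)[:,:2]
    vx,vy,_,_=cv2.fitLine(q.astype(np.float32),2,0,.01,.01).ravel(); print("scale",cv2.boundingRect(c),cv2.minAreaRect((q*1000).astype(np.float32))[:2],np.degrees(np.arctan(vy/vx)))
w=ray(C,f([(161,109),(380,113),(366,319),(170,317)]),.011)[:,:2]; print("holder",w.round(4).tolist(),w.mean(0),np.linalg.norm(w-np.roll(w,1,0),axis=1))
h=np.degrees([np.arctan2(*(w[0]-w[3])[::-1]),np.arctan2(*(w[1]-w[2])[::-1]),np.arctan2(*(w[0]-w[1])[::-1])-np.pi/2,np.arctan2(*(w[3]-w[2])[::-1])-np.pi/2]);print(h)
```

```text
bar end in tool [[ 0.0587 -0.0143 -0.0051]
 [ 0.0587  0.014  -0.0051]]
scale (247, 105, 18, 134) ((458.0729675292969, -271.65545654296875), (119.0711898803711, 12.65157699584961)) 10.049297
scale (364, 107, 20, 134) ((475.5340576171875, -373.2173156738281), (119.36634826660156, 14.146430969238281)) 12.56486
holder [[0.5269, -0.2384], [0.5519, -0.384], [0.4064, -0.4099], [0.3802, -0.2635]] [ 0.46633106 -0.32393681] [0.14878258 0.14773589 0.14775894 0.14873445]
[ 9.73234548 10.11809359  9.74516799 10.14070495]
```

>>> arm_command([
  [0.05,-0.07,0.3,0,0,0,0.2],
  [0,0,0.6,0,0,0.0021,0.2],
  [0,0,0.6,0,0,0,0.2],
  [0,0,0.6,0,0,0,0.2],
  [0,0,0.6,0,0,0,0.2],
  [0,0,0.6,0,0,0,0.2],
  [0,0,0.5,0,0,0,0.2],
  [0,0,0.1,0,0,0,0.2],
  [0,0,0,0,0,0,0.2],
  [0,0,0,0,0,0,0.2],
])

```text
clock: 34.3
position: [0.4534, -0.3273, 0.0542]
ee_rot: [0.996, 0.086, 0.001, 0.001]
ft_force: [-0.5, -0.0, -2.6]
opening: 0.0298
gripper_force: 50.0
```

Run:
```python
from h import *
im,C=snap("wrist","w10")
print(get_state()["position"],get_state()["ft_force"]);goal([.453,-.3259,.0235],np.radians(10))
f=lambda q:np.array(q)/1.25+[100,0]
```

```text
[ 0.45345401 -0.32739351  0.0542948 ] [ 0.00310059 -0.38343465 -2.11157605]
shift [-0.005 -0.032  0.616] turn [ 0.0004 -0.0002 -0.0003] yaw now 9.89
```

>>> arm_command([
  [0,-0.03,0.2,0,0,0,0.2],
  [0,0,0.2,0,0,0,0.2],
  [0,0,0.1,0,0,0,0.2],
  [0,0,0.04,0,0,0,0.2],
  [0,0,0.02,0,0,0,0.2],
  [0,0,0,0,0,0,0.2],
  [0,0,0,0,0,0,0.2],
])

```text
clock: 35.05
position: [0.4528, -0.3256, 0.025]
ee_rot: [0.996, 0.086, 0.0, 0.0]
ft_force: [-0.3, -0.6, -2.2]
opening: 0.0296
gripper_force: 50.0
```

>>> arm_command([
  [0,0,0.02,0,0,0,0.2],
  [0,0,0,0,0,0,0.2],
])

```text
clock: 35.25
position: [0.4526, -0.3255, 0.0238]
ee_rot: [0.996, 0.086, 0.0, 0.0]
ft_force: [-0.1, 0.1, -2.9]
opening: 0.0296
gripper_force: 50.0
```

>>> arm_command([
  [0,0,0.02,0,0,0,0.2],
  [0,0,0,0,0,0,0.2],
])

```text
clock: 35.45
position: [0.4527, -0.3255, 0.0228]
ee_rot: [0.996, 0.086, 0.0, 0.0]
ft_force: [0.4, 0.6, -2.1]
opening: 0.0293
gripper_force: 50.0
```

>>> arm_command([
  [0,0,0.015,0,0,0,0.2],
  [0,0,0,0,0,0,0.2],
])

```text
clock: 35.65
position: [0.4527, -0.3256, 0.0228]
ee_rot: [0.996, 0.086, 0.0, 0.0]
ft_force: [-1.4, 1.7, 6.4]
opening: 0.0295
gripper_force: 50.0
```

>>> arm_command([
  [0,0,0,0,0,0,0.4],
  [0,0,0,0,0,0,0.48],
  [0,0,0,0,0,0,0.48],
  [0,0,-0.2,0,0,0,0.48],
  [0,0,-0.5,0,0,0,0.48],
  [0,0,-0.8,0,0,0,0.48],
  [0,0,-0.8,0,0,0,0.7],
  [0,0,-0.8,0,0,0,0.9],
  [0,0,-0.8,0,0,0,1],
  [0,0,-0.6,0,0,0,1],
])

```text
clock: 36.65
position: [0.4526, -0.3254, 0.2505]
ee_rot: [0.996, 0.086, 0.001, 0.001]
ft_force: [0.1, 1.0, 0.2]
opening: 0.0727
gripper_force: 0.0
```

>>> arm_command([
  [0,0,0,0,0,0,1],
  [0,0,0,0,0,0,1],
])

```text
clock: 36.85
position: [0.4525, -0.3253, 0.2473]
ee_rot: [0.996, 0.086, 0.0, 0.0]
ft_force: [0.0, 0.4, -0.5]
opening: 0.0872
gripper_force: 0.0
```

Run:
```python
from h import *
im,C=snap("wrist","w11"); snap("side","s11")
print(get_state()["position"],get_state()["ft_force"]);goal([.36,-.2,.25],np.radians(10))
cv2.imwrite("pics/c11.png",cv2.resize(im[60:330,160:500],None,fx=2.2,fy=2.2))
```

```text
[ 0.45222815 -0.32508313  0.24584338] [-0.13687896 -0.67107885 -1.05310006]
shift [-1.389 -2.781 -0.076] turn [-0.0003  0.0002 -0.0004] yaw now 9.86
```

View pics/c11.png

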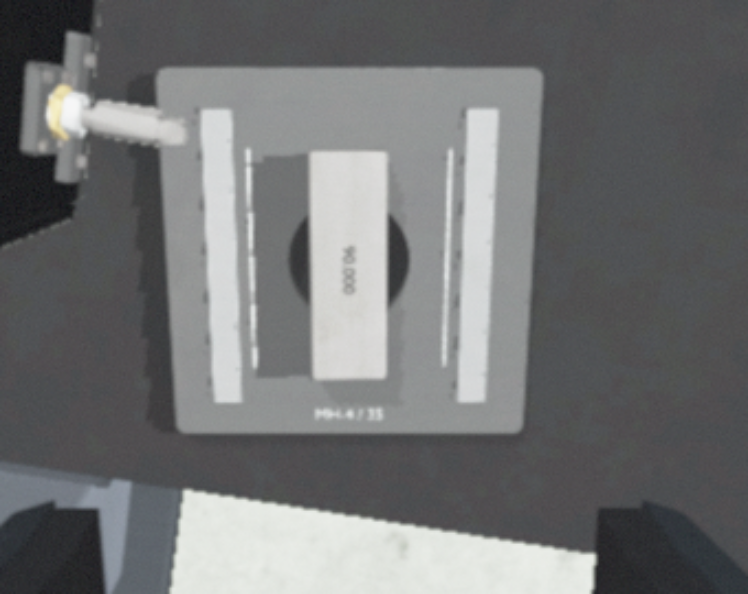

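The bar lies at crop (348,265) over the opening (349,258), parallel to the scales (columns 220 and 478). Quick numeric check.

Run:
```python
from h import *
im,C=load("w11"); f=lambda q:np.array(q)/2.2+[160,60]
b=ray(C,f([(309,151),(387,151),(387,378),(313,379)]),.028)[:,:2]
w=ray(C,f([(157,67),(543,67),(522,433),(178,433)]),.011)[:,:2]
s=ray(C,f([(200,108),(214,403),(498,108),(484,402)]),.011)[:,:2]
a=lambda u,v:np.degrees(np.arctan2(*(u-v)[::-1]))
print("bar",b.mean(0),a(b[0],b[3]),a(b[1],b[2]),"holder",w.mean(0),a(w[0],w[3]),a(w[1],w[2]),"scales",a(s[0],s[1]),a(s[2],s[3]))
print("hole edges", ray(C,f([(289,258),(410,258)]),.01).mean(0))
```

```text
bar [ 0.46636675 -0.32294013] 10.167034156164137 10.572336232909352 holder [ 0.46680532 -0.3232861 ] 9.799764808496771 9.97704319183612 scales 9.957212843932396 9.772965504988264
hole edges [ 0.46774359 -0.32291946  0.01      ]
```

>>> arm_command([
  [-0.1,-0.4,0,0,0,0,1],
  [-0.1,-0.6,0,0,0,0,1],
  [-0.1,-0.6,0,0,0,0,1],
  [-0.1,-0.6,0,0,0,0,1],
  [-0.1,-0.6,0,0,0,0,1],
  [-0.1,-0.6,0,0,0,0,1],
  [-0.1,-0.6,0,0,0,0,1],
  [-0.1,0,0,0,0,-0.023,1],
  [0,0,0,0,0,-0.023,1],
  [0,0,0,0,0,-0.023,1],
])

```text
clock: 37.95
position: [0.3785, -0.1348, 0.2461]
ee_rot: [0.954, 0.301, -0.001, -0.001]
ft_force: [-0.8, -0.0, 0.1]
opening: 0.0881
gripper_force: 0.0
```

>>> arm_command([
  [0,0,0,0,0,-0.023,1],
  [0,0,0,0,0,-0.023,1],
  [0,0,0,0,0,-0.023,1],
  [0,0,0,0,0,-0.023,1],
  [0,0,0,0,0,-0.023,1],
  [0,0,0,0,0,-0.023,1],
  [0,0,0,0,0,-0.023,1],
  [0,0,0,0,0,-0.023,1],
  [0,0,0,0,0,-0.023,1],
  [0,0,0,0,0,0,1],
])

```text
clock: 38.95
position: [0.3786, -0.1351, 0.2461]
ee_rot: [0.579, 0.816, 0.0, -0.001]
ft_force: [0.3, 0.2, -0.3]
opening: 0.0883
gripper_force: 0.0
```

Run:
```python
from h import *
print(get_state()["position"]);goal([.405,.119,.15],np.radians(110))
```

```text
[ 0.37862918 -0.13506599  0.2460584 ]
shift [4.618 2.179 1.927] turn [-0.0002 -0.0003 -0.002 ] yaw now 109.29
```

>>> arm_command([
  [0.5,0.22,0,0,0,0,1],
  [0.5,0.24,0,0,0,0,1],
  [0.5,0.24,0,0,0,0,1],
  [0.5,0.24,0,0,0,0,1],
  [0.5,0.24,0,0,0,0,1],
  [0.5,0.24,0,0,0,0,1],
  [0.5,0.24,0,0,0,0,1],
  [0.5,0.24,0,0,0,0,1],
  [0.5,0.24,0,0,0,0,1],
  [0.12,0.04,0.4,0,0,-0.002,1],
])

```text
clock: 39.95
position: [0.4066, 0.1207, 0.2276]
ee_rot: [0.575, 0.818, 0.001, 0.001]
ft_force: [-0.2, -0.9, -0.4]
opening: 0.088
gripper_force: 0.0
```

>>> arm_command([
  [0,0,0.5,0,0,0,1],
  [0,0,0,0,0,0,1],
  [0,0,0,0,0,0,1],
])

```text
clock: 40.25
position: [0.4058, 0.1186, 0.2021]
ee_rot: [0.575, 0.818, -0.0, -0.001]
ft_force: [0.6, 0.0, 0.0]
opening: 0.0883
gripper_force: 0.0
```

Run:
```python
from h import *
im,C=snap("wrist","w12")
print(get_state()["position"]);goal([.405,.119,.0446],np.radians(110))
h=cv2.cvtColor(im,cv2.COLOR_BGR2HSV)
m=cv2.inRange(h,(100,100,80),(125,255,255));c=max(cv2.findContours(m,0,2)[0],key=cv2.contourArea);p=cv2.minEnclosingCircle(c)[0]
print("cap",p,ray(C,p,.079))
```

```text
[0.40619565 0.11854886 0.20262682]
shift [ 0.017 -0.021  3.161] turn [ 0.0001  0.     -0.0005] yaw now 109.82
cap (316.978271484375, 226.13043212890625) [[0.40330967 0.1216479  0.079     ]]
```

>>> arm_command([
  [0.02,-0.02,0.3,0,0,0,1],
  [0,0,0.5,0,0,0,1],
  [0,0,0.5,0,0,0,1],
  [0,0,0.5,0,0,0,1],
  [0,0,0.5,0,0,0,1],
  [0,0,0.5,0,0,0,1],
  [0,0,0.3,0,0,0,1],
  [0,0,0.07,0,0,0,1],
  [0,0,0,0,0,0,1],
  [0,0,0,0,0,0,1],
])

```text
clock: 41.3
position: [0.4053, 0.1192, 0.0445]
ee_rot: [0.574, 0.819, 0.001, 0.001]
ft_force: [0.2, 0.1, -0.4]
opening: 0.0882
gripper_force: 0.0
```

Run:
```python
from h import *
print(get_state()["position"]);goal([.405,.119,.0446],np.radians(110))
```

```text
[0.40532129 0.11922777 0.04448589]
shift [-0.002 -0.008 -0.002] turn [ 0.0003  0.0001 -0.0003] yaw now 109.91
```

>>> arm_command([
  [0,0,0,0,0,0,0.7],
  [0,0,0,0,0,0,0.6],
  [0,0,0,0,0,0,0.5],
  [0,0,0,0,0,0,0.4],
  [0,0,0,0,0,0,0.3],
  [0,0,0,0,0,0,0.25],
  [0,0,0,0,0,0,0.25],
  [0,0,0,0,0,0,0.25],
], grip_force=25)

```text
clock: 42.1
position: [0.4046, 0.1193, 0.0435]
ee_rot: [0.574, 0.819, 0.0, 0.0]
ft_force: [0.6, 0.2, -0.1]
opening: 0.0353
gripper_force: 25.0
```

>>> arm_command([
  [0,0,-0.1,0,0,0,0.25],
  [0,0,-0.4,0,0,0,0.25],
  [0,0,-0.6,0,0,0,0.25],
  [0,0,-0.6,0,0,0,0.25],
  [0,0,-0.5,0,0,0,0.25],
  [0,0,-0.2,0,0,0.0139,0.25],
  [0,0,0,0,0,0.0139,0.25],
  [0,0,0,0,0,0.0139,0.25],
])

```text
clock: 42.9
position: [0.4044, 0.1193, 0.1641]
ee_rot: [0.677, 0.736, 0.0, 0.0]
ft_force: [-0.9, -0.6, -1.4]
opening: 0.0353
gripper_force: 25.0
```

>>> arm_command([
  [0.2,0.2,0,0,0,0,0.25],
  [0.35,0.4,0,0,0,0,0.25],
  [0.35,0.5,0,0,0,0,0.25],
  [0.35,0.5,0,0,0,0,0.25],
  [0.35,0.5,0,0,0,0,0.25],
  [0.35,0.5,0,0,0,0,0.25],
  [0.35,0.5,0,0,0,0,0.25],
  [0.23,0.5,0,0,0,0,0.25],
  [0,0.4,0,0,0,0,0.25],
  [0,0,0,0,0,0,0.25],
])

```text
clock: 43.9
position: [0.5945, 0.2635, 0.1624]
ee_rot: [0.675, 0.738, -0.0, -0.0]
ft_force: [-0.0, -0.9, -1.4]
opening: 0.0357
gripper_force: 25.0
```

>>> arm_command([
  [0,0,0,0,0,0,0.25],
  [0,0,0,0,0,0,0.25],
])

```text
clock: 44.1
position: [0.5921, 0.2627, 0.1635]
ee_rot: [0.676, 0.737, -0.0, -0.0]
ft_force: [0.3, 0.2, -1.5]
opening: 0.035
gripper_force: 25.0
```

Run:
```python
from h import *
print(get_state()["position"],get_state()["ft_force"]);goal([.5931,.2627,.0486],np.radians(95.1))
```

```text
[0.59210627 0.2626905  0.16346224] [ 0.25564468  0.2318536  -1.45198396]
shift [-1.000e-03  2.200e-02  2.297e+00] turn [-0.0001  0.     -0.0003] yaw now 94.98
```

>>> arm_command([
  [0,0.02,0.3,0,0,0,0.25],
  [0,0,0.5,0,0,0,0.25],
  [0,0,0.5,0,0,0,0.25],
  [0,0,0.5,0,0,0,0.25],
  [0,0,0.3,0,0,0,0.25],
  [0,0,0.13,0,0,0,0.25],
  [0,0,0.03,0,0,0,0.25],
  [0,0,0,0,0,0,0.25],
  [0,0,0,0,0,0,0.25],
])

```text
clock: 45.0
position: [0.5943, 0.2627, 0.0516]
ee_rot: [0.676, 0.737, 0.001, 0.0]
ft_force: [0.4, 0.3, -2.4]
opening: 0.0356
gripper_force: 25.0
```

Run:
```python
from h import *
print(get_state()["position"],get_state()["ft_force"]);goal([.5931,.2627,.0478],np.radians(95.1))
```

```text
[0.59432499 0.26270989 0.05163234] [ 0.42191444  0.29759524 -2.36063864]
shift [ 0.002 -0.025  0.077] turn [ 0.0003 -0.     -0.0005] yaw now 94.93
```

>>> arm_command([
  [0,-0.015,0.04,0,0,0,0.25],
  [0,0,0.01,0,0,0,0.25],
  [0,0,0,0,0,0,0.25],
])

```text
clock: 45.3
position: [0.5932, 0.2626, 0.0481]
ee_rot: [0.676, 0.737, 0.0, 0.0]
ft_force: [0.2, -0.2, -0.6]
opening: 0.0354
gripper_force: 25.0
```

>>> arm_command([
  [0,0,0.02,0,0,0,0.25],
  [0,0,0,0,0,0,0.25],
])

```text
clock: 45.5
position: [0.5934, 0.2626, 0.0475]
ee_rot: [0.676, 0.737, 0.0, 0.0]
ft_force: [-1.5, 0.1, 3.2]
opening: 0.0354
gripper_force: 25.0
```

>>> arm_command([
  [0,0,0,0,0,0,0.5],
  [0,0,0,0,0,0,0.8],
  [0,0,0,0,0,0,1],
  [0,0,0,0,0,0,1],
  [0,0,-0.3,0,0,0,1],
  [0,0,-0.7,0,0,0,1],
  [0,0,-0.8,0,0,0,1],
  [0,0,-0.8,0,0,0,1],
  [0,0,-0.45,0,0,0,1],
])

```text
clock: 46.4
position: [0.5938, 0.2627, 0.2031]
ee_rot: [0.676, 0.737, 0.002, 0.001]
ft_force: [0.0, 0.3, 0.6]
opening: 0.0879
gripper_force: 0.0
```

>>> arm_command([
  [-0.15,-0.4,0,0,0,0,1],
  [-0.15,-0.4,0,0,0,0,1],
  [-0.15,-0.4,0,0,0,0,1],
  [-0.15,-0.4,0,0,0,0,1],
  [-0.15,-0.4,0,0,0,0,1],
  [-0.15,-0.4,0,0,0,0,1],
  [-0.15,-0.4,0,0,0,0,1],
  [-0.15,-0.4,0,0,0,0,1],
  [-0.09,-0.22,0,0,0,0,1],
  [0,0,0,0,0,0,1],
])

```text
clock: 47.4
position: [0.4277, 0.1833, 0.1998]
ee_rot: [0.676, 0.737, 0.0, 0.0]
ft_force: [0.7, -0.1, 0.2]
opening: 0.0883
gripper_force: 0.0
```

>>> arm_command([
  [0,0,0,0,0,0,1],
  [0,0,0,0,0,0,1],
])

```text
clock: 47.6
position: [0.4292, 0.1838, 0.1995]
ee_rot: [0.676, 0.737, 0.0, 0.0]
ft_force: [-0.2, -0.2, 0.5]
opening: 0.088
gripper_force: 0.0
```

Run:
```python
from h import *
im,C=snap("wrist","w13")
print(get_state()["position"]);goal([.4285,.1833,.0447],np.radians(95.1))
h=cv2.cvtColor(im,cv2.COLOR_BGR2HSV)
m=cv2.inRange(h,(100,100,80),(125,255,255));c=max(cv2.findContours(m,0,2)[0],key=cv2.contourArea);p=cv2.minEnclosingCircle(c)[0]
print("white cap",p,ray(C,p,.083))
```

```text
[0.42912527 0.18378884 0.19938611]
shift [-0.009 -0.014  3.094] turn [ 0.     -0.     -0.0005] yaw now 94.93
white cap (599.0, 128.0) [[0.58679536 0.26266559 0.083     ]]
```

>>> arm_command([
  [-0.01,-0.01,0.3,0,0,0,1],
  [0,0,0.5,0,0,0,1],
  [0,0,0.5,0,0,0,1],
  [0,0,0.5,0,0,0,1],
  [0,0,0.5,0,0,0,1],
  [0,0,0.4,0,0,0,1],
  [0,0,0.3,0,0,0,1],
  [0,0,0.1,0,0,0,1],
  [0,0,0,0,0,0,1],
  [0,0,0,0,0,0,1],
])

```text
clock: 48.65
position: [0.4285, 0.1832, 0.045]
ee_rot: [0.676, 0.737, 0.0, 0.0]
ft_force: [-0.1, 0.2, 0.1]
opening: 0.0881
gripper_force: 0.0
```

>>> arm_command([
  [0,0,0,0,0,0,0.7],
  [0,0,0,0,0,0,0.6],
  [0,0,0,0,0,0,0.5],
  [0,0,0,0,0,0,0.45],
  [0,0,0,0,0,0,0.3],
  [0,0,0,0,0,0,0.3],
  [0,0,0,0,0,0,0.3],
])

```text
clock: 49.35
position: [0.428, 0.1831, 0.0445]
ee_rot: [0.676, 0.737, 0.0, 0.0]
ft_force: [-0.3, 0.6, 1.3]
opening: 0.0413
gripper_force: 25.0
```

>>> arm_command([
  [0,0,-0.1,0,0,0,0.3],
  [0,0,-0.4,0,0,0,0.3],
  [0,0,-0.5,0,0,0,0.3],
  [0,0,-0.5,0,0,0,0.3],
  [0,0,0,0,0,0,0.3],
])

```text
clock: 49.85
position: [0.429, 0.1833, 0.122]
ee_rot: [0.676, 0.737, 0.002, 0.002]
ft_force: [0.5, -0.5, -2.3]
opening: 0.0412
gripper_force: 25.0
```

>>> arm_command([
  [0.02,0.2,0,0,0,0,0.3],
  [0.03,0.4,0,0,0,0,0.3],
  [0.03,0.5,0,0,0,0,0.3],
  [0.03,0.5,0,0,0,0,0.3],
  [0.03,0.5,0,0,0,0,0.3],
  [0.03,0.5,0,0,0,0,0.3],
  [0.03,0.5,0,0,0,0,0.3],
  [0.03,0.32,0,0,0,0,0.3],
  [0,0,0,0,0,0,0.3],
  [0,0,0,0,0,0,0.3],
])

```text
clock: 50.85
position: [0.5967, 0.2091, 0.1177]
ee_rot: [0.676, 0.737, -0.001, -0.001]
ft_force: [-0.0, 0.2, -1.9]
opening: 0.0413
gripper_force: 25.0
```

Run:
```python
from h import *
print(get_state()["position"],get_state()["ft_force"]);goal([.5977,.2097,.0490],np.radians(95.1))
```

```text
[0.59671684 0.20911006 0.11774808] [-0.03675077  0.23823256 -1.86597849]
shift [0.01  0.025 1.375] turn [-0.0005  0.     -0.0005] yaw now 94.93
```

>>> arm_command([
  [0.01,0.02,0.3,0,0,0,0.3],
  [0,0,0.4,0,0,0,0.3],
  [0,0,0.4,0,0,0,0.3],
  [0,0,0.2,0,0,0,0.3],
  [0,0,0.03,0,0,0,0.3],
  [0,0,0,0,0,0,0.3],
  [0,0,0,0,0,0,0.3],
])

```text
clock: 51.55
position: [0.5986, 0.2099, 0.054]
ee_rot: [0.676, 0.737, 0.001, 0.0]
ft_force: [-0.2, 0.7, -1.1]
opening: 0.0414
gripper_force: 25.0
```

Run:
```python
from h import *
print(get_state()["position"],get_state()["ft_force"]);goal([.5976,.2097,.0486],np.radians(95.1))
```

```text
[0.59863189 0.20986835 0.05398918] [-0.18963048  0.69293493 -1.14201461]
shift [-0.002 -0.021  0.108] turn [ 0.0003 -0.     -0.0005] yaw now 94.93
```

>>> arm_command([
  [0,-0.01,0.05,0,0,0,0.3],
  [0,0,0.03,0,0,0,0.3],
  [0,0,0,0,0,0,0.3],
  [0,0,0,0,0,0,0.3],
])

```text
clock: 51.95
position: [0.5978, 0.2097, 0.049]
ee_rot: [0.676, 0.737, 0.0, 0.0]
ft_force: [-0.0, 0.4, -2.6]
opening: 0.0416
gripper_force: 25.0
```

>>> arm_command([
  [0,0,0.015,0,0,0,0.3],
  [0,0,0,0,0,0,0.3],
])

```text
clock: 52.15
position: [0.5979, 0.2098, 0.0486]
ee_rot: [0.676, 0.737, 0.0, 0.0]
ft_force: [-0.3, 0.1, 1.6]
opening: 0.0411
gripper_force: 25.0
```

>>> arm_command([
  [0,0,0,0,0,0,0.55],
  [0,0,0,0,0,0,0.8],
  [0,0,0,0,0,0,1],
  [0,0,0,0,0,0,1],
  [0,0,-0.3,0,0,0,1],
  [0,0,-0.7,0,0,0,1],
  [0,0,-0.8,0,0,0,1],
  [0,0,-0.8,0,0,0,1],
  [0,0,-0.5,0,0,0,1],
])

```text
clock: 53.05
position: [0.5982, 0.2098, 0.2066]
ee_rot: [0.676, 0.737, 0.002, 0.001]
ft_force: [-0.1, -0.2, 0.2]
opening: 0.0883
gripper_force: 0.0
```

>>> arm_command([
  [0.15,-0.4,0,0,0,0,1],
  [0.15,-0.4,0,0,0,0,1],
  [0.15,-0.4,0,0,0,0,1],
  [0.15,-0.4,0,0,0,0,1],
  [0.15,-0.4,0,0,0,0,1],
  [0.15,-0.4,0,0,0,0,1],
  [0.15,-0.4,0,0,0,0,1],
  [0.07,-0.4,0,0,0,0,1],
  [0,-0.05,0,0,0,0,1],
  [0,0,0,0,0,0,1],
])

```text
clock: 54.05
position: [0.4313, 0.2516, 0.2035]
ee_rot: [0.676, 0.737, 0.0, 0.0]
ft_force: [0.3, 0.4, 0.7]
opening: 0.0881
gripper_force: 0.0
```

>>> arm_command([
  [0,0,0,0,0,0,1],
  [0,0,0,0,0,0,1],
])

```text
clock: 54.25
position: [0.4319, 0.2514, 0.2031]
ee_rot: [0.676, 0.737, 0.0, 0.0]
ft_force: [-0.6, -0.4, 0.1]
opening: 0.0881
gripper_force: 0.0
```

Run:
```python
from h import *
print(get_state()["position"]);goal([.431,.2513,.0712],np.radians(95.1))
```

```text
[0.43187869 0.25140193 0.20311765]
shift [-0.    -0.018  2.638] turn [ 0.      0.     -0.0006] yaw now 94.9
```

>>> arm_command([
  [0,-0.02,0.3,0,0,0,1],
  [0,0,0.5,0,0,0,1],
  [0,0,0.5,0,0,0,1],
  [0,0,0.5,0,0,0,1],
  [0,0,0.5,0,0,0,1],
  [0,0,0.3,0,0,0,1],
  [0,0,0.02,0,0,0,1],
  [0,0,0,0,0,0,1],
  [0,0,0,0,0,0,1],
])

```text
clock: 55.15
position: [0.4308, 0.2516, 0.0731]
ee_rot: [0.676, 0.737, 0.001, 0.0]
ft_force: [-0.1, 0.1, -0.2]
opening: 0.0883
gripper_force: 0.0
```

>>> arm_command([
  [0,0,0,0,0,0,0.6],
  [0,0,0,0,0,0,0.5],
  [0,0,0,0,0,0,0.4],
  [0,0,0,0,0,0,0.3],
  [0,0,0,0,0,0,0.2],
  [0,0,0,0,0,0,0.2],
  [0,0,0,0,0,0,0.2],
  [0,0,0,0,0,0,0.2],
], grip_force=40)

```text
clock: 55.95
position: [0.4302, 0.2515, 0.0722]
ee_rot: [0.676, 0.737, 0.0, 0.0]
ft_force: [1.8, 0.9, -0.9]
opening: 0.0321
gripper_force: 40.0
```

>>> arm_command([
  [0,0,-0.1,0,0,0,0.2],
  [0,0,-0.4,0,0,0,0.2],
  [0,0,-0.6,0,0,0,0.2],
  [0,0,-0.6,0,0,0,0.2],
  [0,0,-0.6,0,0,0,0.2],
  [0,0,-0.3,0,0,0,0.2],
])

```text
clock: 56.55
position: [0.4302, 0.2516, 0.2046]
ee_rot: [0.676, 0.737, 0.001, 0.001]
ft_force: [0.9, 0.1, -5.1]
opening: 0.0322
gripper_force: 39.9
```

>>> arm_command([
  [-0.1,0.15,0,0,0,0,0.2],
  [-0.25,0.36,0,0,0,0,0.2],
  [-0.25,0.36,0,0,0,0,0.2],
  [-0.25,0.36,0,0,0,0,0.2],
  [-0.25,0.36,0,0,0,0,0.2],
  [-0.25,0.36,0,0,0,0,0.2],
  [-0.25,0.36,0,0,0,0,0.2],
  [-0.25,0.36,0,0,0,0,0.2],
  [-0.26,0.37,0,0,0,0,0.2],
  [-0.1,0.2,0,0,0,0,0.2],
])

```text
clock: 57.55
position: [0.602, 0.1537, 0.2002]
ee_rot: [0.677, 0.736, -0.001, -0.001]
ft_force: [-0.1, 0.1, -4.8]
opening: 0.0324
gripper_force: 39.9
```

>>> arm_command([
  [0,0,0,0,0,0,0.2],
  [0,0,0,0,0,0,0.2],
  [0,0,0,0,0,0,0.2],
])

```text
clock: 57.85
position: [0.6001, 0.1559, 0.2021]
ee_rot: [0.676, 0.737, -0.0, -0.0]
ft_force: [-0.1, 0.5, -4.3]
opening: 0.0319
gripper_force: 39.9
```

Run:
```python
from h import *
print(get_state()["position"],get_state()["ft_force"]);goal([.602,.1555,.0752],np.radians(95.1))
```

```text
[0.60014351 0.15590972 0.20208198] [-0.13181599  0.51371378 -4.27879377]
shift [-0.012  0.038  2.538] turn [-0.0001 -0.     -0.0003] yaw now 94.97
```

>>> arm_command([
  [-0.01,0.03,0.3,0,0,0,0.2],
  [0,0,0.5,0,0,0,0.2],
  [0,0,0.5,0,0,0,0.2],
  [0,0,0.5,0,0,0,0.2],
  [0,0,0.4,0,0,0,0.2],
  [0,0,0.22,0,0,0,0.2],
  [0,0,0.03,0,0,0,0.2],
  [0,0,0,0,0,0,0.2],
  [0,0,0,0,0,0,0.2],
])

```text
clock: 58.75
position: [0.603, 0.1551, 0.081]
ee_rot: [0.676, 0.737, 0.001, 0.001]
ft_force: [0.6, -0.2, -3.2]
opening: 0.0321
gripper_force: 39.9
```

Run:
```python
from h import *
print(get_state()["position"],get_state()["ft_force"]);goal([.602,.1555,.076],np.radians(95.1))
```

```text
[0.60298387 0.1551066  0.08097256] [ 0.63360646 -0.21363506 -3.22139947]
shift [ 0.01  -0.019  0.099] turn [ 0.0003  0.     -0.0005] yaw now 94.94
```

>>> arm_command([
  [0.005,-0.01,0.05,0,0,0,0.2],
  [0,0,0.02,0,0,0,0.2],
  [0,0,0,0,0,0,0.2],
  [0,0,0,0,0,0,0.2],
])

```text
clock: 59.15
position: [0.602, 0.1551, 0.0764]
ee_rot: [0.676, 0.737, 0.0, 0.0]
ft_force: [-0.5, 0.5, -5.4]
opening: 0.0321
gripper_force: 39.9
```

>>> arm_command([
  [0,0,0.015,0,0,0,0.2],
  [0,0,0,0,0,0,0.2],
])

```text
clock: 59.35
position: [0.6021, 0.1552, 0.0762]
ee_rot: [0.676, 0.737, 0.0, 0.0]
ft_force: [-2.6, -0.8, 3.4]
opening: 0.0321
gripper_force: 40.0
```

>>> arm_command([
  [0,0,0.01,0,0,0,0.2],
  [0,0,0,0,0,0,0.2],
])

```text
clock: 59.55
position: [0.6022, 0.1552, 0.0762]
ee_rot: [0.676, 0.737, 0.0, 0.0]
ft_force: [-3.9, -1.3, 8.8]
opening: 0.0325
gripper_force: 40.0
```

Contact. Release, rise to z ≈ 0.30 with the row in view, and check.

>>> arm_command([
  [0,0,-0.01,0,0,0,0.5],
  [0,0,0,0,0,0,0.8],
  [0,0,0,0,0,0,1],
  [0,0,0,0,0,0,1],
  [0,0,-0.2,0,0,0,1],
  [0,0,-0.7,0,0,0,1],
  [0,0,-0.8,0,0,0,1],
  [0,0,-0.8,0,0,0,1],
  [0,0,-0.8,0,0,0,1],
  [0,0,-0.5,0,0,0,1],
])

```text
clock: 60.55
position: [0.6022, 0.1552, 0.2697]
ee_rot: [0.676, 0.737, 0.002, 0.002]
ft_force: [0.0, 0.4, -0.7]
opening: 0.0882
gripper_force: 0.0
```

>>> arm_command([
  [0.3,0,0,0,0,0,1],
  [0.3,0,0,0,0,0,1],
  [0,0,0,0,0,0,1],
  [0,0,0,0,0,0,1],
  [0,0,0,0,0,0,1],
])

```text
clock: 61.05
position: [0.5993, 0.1849, 0.2646]
ee_rot: [0.676, 0.737, -0.001, -0.001]
ft_force: [-0.1, -1.3, 0.3]
opening: 0.088
gripper_force: 0.0
```

Run:
```python
from h import *
im,C=snap("wrist","w14"); print(get_state()["position"],get_state()["ft_force"])
t,_=snap("top","t14"); t=t[130:330,110:440]
a=cv2.resize(im[0:320,180:500],(480,480),interpolation=cv2.INTER_CUBIC); b=cv2.resize(t,(320,194))
o=np.zeros((480,800,3),np.uint8);o[:,:480]=a;o[:194,480:]=b; s,_=snap("side","s14"); o[200:440,480:]=cv2.resize(s[200:380,100:340],(320,240)); cv2.imwrite("pics/c14.png",o)
```

```text
[0.59938156 0.18473661 0.264783  ] [-0.13886709 -0.0940673   0.86609873]
```

View pics/c14.png

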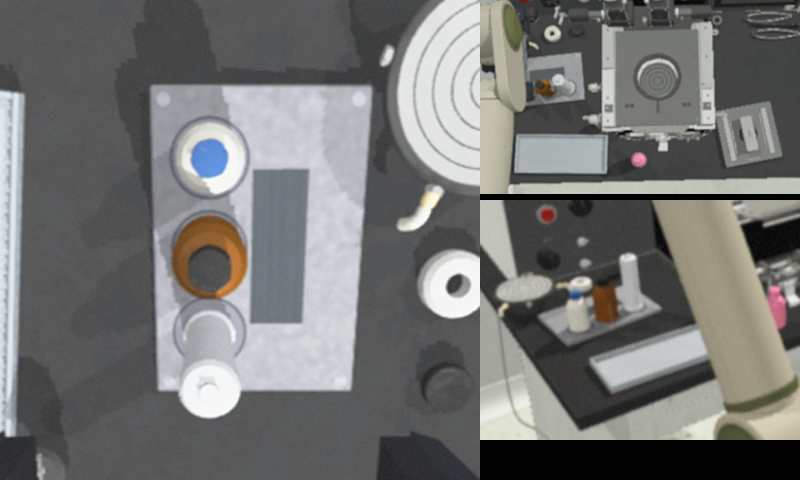

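White (210,157), amber (209,257) and post (209,330 at its foot) stand upright, centred in their seat rings. The bar is on the holder (top view 748,135), and the pink bottle, eyepiece and wipes were not touched. Handing in.

```bash
python3 -c "
from bench import *
print(job_done())"
```

```text
the job is handed in; nothing more can be done
None
```

The job is handed in at about 61 s of the 144 s allowed: the bar measured within about 1 mm and 0.8° of the holder's centre and scales, and the bottles and post stand upright and, by eye, centred on their original seats; no verdict came back.

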